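# Slide the notebook out level with the calculator

## Task

The calculator already sticks out a little over the cabinet's front edge, ready to be picked up by its end. Push the tan notebook along the surface toward that edge until it sticks out exactly as far as the calculator beside it, lying square to the edge, with the eraser still riding on it. Only push or drag the notebook with the fingers, never pinch or lift it, do not touch the eraser, leave everything else where it is, and move clear at the end.

Things in the scene. Friction and masses are not known exactly. Their poses are not given: they have to be found in the camera images.
- notebook: tan spiral notebook, 208 mm along its own x, 146 mm along y (y from -75 to +71 mm), solid 10 mm thick (the wire spiral stands 3 mm higher), about 0.2 kg, loose, flat on the cabinet top. Origin at the underside under its centre; its x axis points away from the robot, turned by up to 0.25 rad at the start. Its far edge, at x = +104 mm, is a flat upright face that can be pushed. It slides with ordinary friction, under 3 N.
- notebook_near (a point): middle of the notebook's near short edge (the one toward the robot), at its upper face: 104 mm from the notebook's origin along -x, 2 mm along -y, 10 mm up
- eraser: small white eraser in a blue-grey sleeve, 48 x 23 x 13 mm, lying loose on the notebook, its underside 10 mm above the notebook's. Origin at the centre of its underside. It rides along when the notebook is slid gently.
- calculator: dark grey pocket calculator, 125 x 76 x 14 mm, to the left of the notebook, square to the edge, sticking out 18 to 48 mm past the cabinet's front edge; it must stay where it is. Origin at the centre of its underside, x axis along its length, away from the robot: its near, overhanging end lies 62 mm from the origin along -x. The notebook's near edge shall come level with this end, seen along the cabinet's edge.
- front_edge (a point): point on the straight front edge of the cabinet top, which runs along y at x = 0.322; the top is at z = 0 and there is nothing under the overhang. Its axes are the world's: x away from the robot, y to the left.
- mug: white mug with handle, 92 mm across, 95 mm tall, at the left; leave alone. Origin at the centre of its underside.
- pen_pot: dark pot with pens, 86 mm across, 152 mm tall, at the left; leave alone. Origin at the centre of its underside.
- stapler: red and black stapler, 148 x 37 x 40 mm, to the right of the notebook; leave alone. Origin at the centre of its underside, long axis x.
- sticky_pad: yellow pad of sticky notes, 76 x 76 x 18 mm, at the right behind the stapler; leave alone. Origin at the centre of its underside.

How it is judged:
By the outcome, as a careful person would: the job done as asked, in the order asked, and still so for the second after the job is handed in, with the robot touching nothing.
It also fails if it takes over 58 s, if anything falls off the work surface, if the arm or the gripper's body presses on something with over 40 N, if the wrist force passes 120 N, or if a joint passes its speed limit or range.

## Robot

A 7-joint arm with a two-finger parallel gripper is mounted at the origin on a cart in front of the work surface, level with it; the furniture and walls round the work are solid. World frame = base frame: x ahead of the robot, y to its left, z up, the work surface at z = 0. Lengths are in m, angles in rad, forces in N, time in s.
With the tool pointing down it reaches from about 0.425 to 0.95 m from the base axis. Payload 4.7 kg.
Tool frame: the origin (TCP) lies at the very end of the fingers, on their centre line; the grasp point (between the pads) lies 19 mm behind it; x points along the fingers, y is the direction in which the jaws open and shut, and the axes are right-handed (so a half turn about x gives the same grasp; the last joint's range is limited). The gripper opens to 85 mm and grips with 20 to 120 N. Pads are 22 mm wide; open, the fingers measure 114 mm over their backs; the gripper's body (76 mm by 85 mm) begins 54 mm behind the grasp point. The pads swing forward as they close: fully open they stand 13 mm farther back than shut.
Start: joints at [1.296, 0.469, -0.049, 1.532, 0.024, 1.141, -0.082], TCP at [0.164, -0.655, 0.231] pointing down, gripper open.
Joint ranges: [-2.59, 2.59], [-0.33, 1.99], [-1.39, 1.29], [0.1, 2.45], [-1.04, 4.18], [0.21, 1.99], [-2.66, 2.66]. Speed limits (rad/s): [2.57, 2.57, 3.14, 3.14, 3.14, 3.14, 3.14].

## Interface

Orientations are given as a unit quaternion [x, y, z, w].
In Python, from cell import arm, eyes gives the robot as it stands. The module is installed in compiled form; this text tells all that it offers.
- The arm moves only by the tool send_rows, never from a script. Its argument "motion" is a list of rows, each an object of numbers: "gripper": the opening in per cent of the stroke, from 0 (shut) to 100 (fully open); "tx", "ty", "tz": the shift along the tool's x, y, z in cm; "rx", "ry", "rz": the turn, a rotation vector about the tool's x, y, z in degrees. A call has 1 to 10 rows; each row shifts and turns the pose as measured when the row begins, along the tool's axes as they then stand; what a row does not reach is not made up. A row lasts 1/10 s, in which the tool goes at most 50 mm and 8.59 degrees, less where a joint would pass 70% of its speed; a pose out of reach is approached as far as the arm can. A call with a gripper value outside its range is refused whole. The fingers move at their own pace and stop on an object; the grip force is fixed at half the most. Time passes only in rows, so rows that do not move let the fingers close. It gives the time, the measured TCP pose, the force and the opening at its end, in the units of the state.
- arm.sense(): the state, without advancing time (a new reading comes with each control period).
- eyes.grab_frame(name): name is "scene" or "top" or "wrist"; returns (picture, depth): 420x560x3 uint8, red, green, blue; 420x560 float32, m along the optical axis (not along the pixel's ray), 0 where there is no reading.
- eyes.camera_info(name): a dict with "vertical_fov" (degrees; the focal length in pixels is half the picture's height over the tangent of half this angle, whatever the lens; pixels are square), "cx", "cy" (the principal point, pixels), "pose" (4x4, takes a point from camera to world coordinates). Camera axes: x right, y down, z forward; pixel columns grow to the right and rows downward; lengths in m; the calibration is good to about 2 mm. A picture is of the moment at which its call begins: read the wrist's pose just before it. camera_info takes no time and is no camera call; for the wrist camera it gives the pose at the moment of the call.
- arm.job_done(): hands the job in, once; it reports no verdict.
The state is a dict: "time": time; "qpos": joint angles; "dq": joint speeds; "effort": joint torques, N m; "position": TCP position; "tool_rot": TCP orientation; "force": force on the tool from outside, world axes, zero at the start; "ft_torque": the same for the moment, N m; "width": finger opening in m.
Only numpy, scipy, OpenCV 4.12 (cv2) and the standard library are available. Lean on these libraries where they do the work, as an engineer would, in place of code of your own. Each camera call takes 0.05 s, during which the arm holds its last target. There are 200 camera calls.

## Working session

There is one attempt and no reset: what is moved stays moved. The work goes in short steps, Python scripts to look and compute and a tool call to move; the robot and the scene stay as the last step left them, time stands still between calls to the robot, and variables do not carry over. Pictures are saved under pics/ and viewed, about 8 in all and at most 12, crops included, and the job is handed in when it is done.

Besides the shell and the picture viewer there is one more tool, called after "Call:" in YAML: its name, and indented under it one key for each argument. send_rows: Moves the arm, as the interface text tells. Its arguments: {"type":"object","properties":{"motion":{"type":"array"}},"required":["motion"]}

```bash
mkdir -p pics
cat > h.py <<'E'
import numpy as np,cv2
from cell import arm,eyes
def grab(n,f=None):
    i=eyes.camera_info(n); p,d=eyes.grab_frame(n)
    if f: cv2.imwrite('pics/'+f,p[:,:,::-1]); np.savez('pics/'+f+'.npz',p=p,d=d,pose=i['pose'],k=[210/np.tan(np.radians(i['vertical_fov'])/2),i['cx'],i['cy']])
def ld(f):
    z=np.load('pics/'+f+'.npz'); return z['p'],z['d'],z['pose'],z['k']
def at(f,u,v,z):
    "pixel ray met with plane z"
    p,d,P,k=ld(f); r=P[:3,:3]@np.array([(u-k[1])/k[0],(v-k[2])/k[0],1]); c=P[:3,3]
    return c+r*(z-c[2])/r[2]
def proj(f,X):
    p,d,P,k=ld(f); c=P[:3,:3].T@(np.array(X)-P[:3,3]); return k[0]*c[0]/c[2]+k[1],k[0]*c[1]/c[2]+k[2]
def cloud(f):
    p,d,P,k=ld(f); v,u=np.mgrid[:420,:560]
    c=np.stack([(u-k[1])/k[0]*d,(v-k[2])/k[0]*d,d],-1); return c@P[:3,:3].T+P[:3,3]
E
python3 - <<'E'
from h import *
grab('top','top0.png');grab('scene','sc0.png')
for f in('top0.png','sc0.png'):
    p,d,P,k=ld(f);print(P.round(3),k)
s=arm.sense();print({k:np.round(v,3) for k,v in s.items()})
E
```

```text
[[ 1.000e-03 -9.970e-01  7.800e-02  4.040e-01]
 [-1.000e+00 -1.000e-03 -2.000e-03  2.600e-02]
 [ 2.000e-03 -7.800e-02 -9.970e-01  1.221e+00]
 [ 0.000e+00  0.000e+00  0.000e+00  1.000e+00]] [381.61578449 283.16768653 209.36590691]
[[-0.599 -0.389  0.7   -0.316]
 [-0.801  0.28  -0.529  0.656]
 [ 0.01  -0.878 -0.479  0.618]
 [ 0.     0.     0.     1.   ]] [441.10392466 278.26780969 213.15616725]
{'time': np.float64(0.1), 'qpos': array([ 1.296,  0.469, -0.049,  1.534,  0.024,  1.141, -0.082]), 'dq': array([ 0.001, -0.002, -0.001, -0.003, -0.   ,  0.   ,  0.001]), 'effort': array([ 0.0000e+00, -5.1151e+01, -4.7000e-02, -2.3839e+01,  1.1000e-02,
        4.0000e-03, -0.0000e+00]), 'position': array([ 0.164, -0.654,  0.23 ]), 'tool_rot': array([-0.702, -0.087,  0.702, -0.086]), 'force': array([-0.29 ,  0.374, -0.384]), 'ft_torque': array([-0.014,  0.017,  0.003]), 'width': np.float64(0.085)}
```

View pics/top0.png

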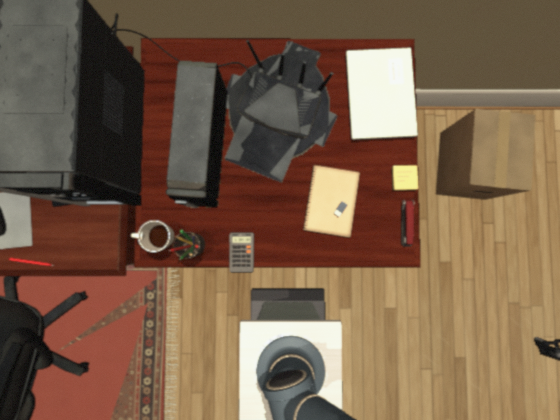

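View pics/sc0.png

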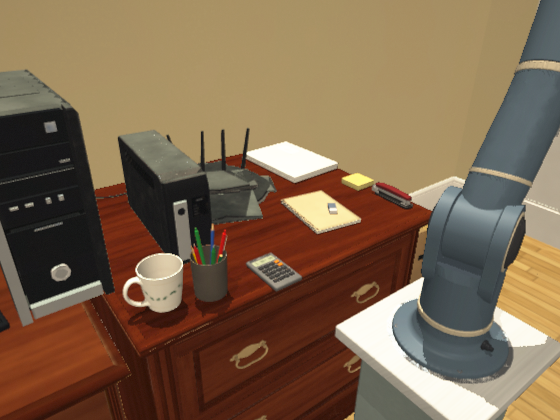

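Run:
```python
from h import *
f='top0.png';p,d,P,k=ld(f)
c=p[145:285,215:415];cv2.imwrite('pics/c0.png',cv2.resize(c,None,fx=4,fy=4,interpolation=cv2.INTER_CUBIC)[:,:,::-1])
for n,u,v,z in [('FL',318,166,.01),('FR',358,172,.01),('NR',349,236,.01),('NL',304,230,.01),('calc near',242,272,.014),('edge',270,267,0)]: print(n,at(f,u,v,z).round(3))
X=cloud(f)
h=cv2.resize(np.clip(X[...,2]/.3,0,1),None,fx=1,fy=1)
for v in range(100,180,8): print(v,[int(X[v,u,2]*1000) for u in range(250,400,10)])
```

```text
FL [ 0.638 -0.088  0.01 ]
FR [ 0.619 -0.216  0.01 ]
NR [ 0.414 -0.185  0.01 ]
NL [ 0.433 -0.042  0.01 ]
calc near [0.301 0.153 0.014]
edge [0.316 0.066 0.   ]
100 [32, 40, 41, 39, 35, 28, 31, 28, -2, -4, 19, 20, 20, 20, 20]
108 [42, 40, 41, 43, 43, 35, 33, 11, 0, -3, 19, 23, 21, 20, 21]
116 [36, 39, 40, 35, 36, 35, 33, 14, 9, 2, 0, 23, 18, 24, 20]
124 [16, 27, 39, 35, 43, 35, 28, 16, 7, 1, -2, 21, 20, 18, 20]
132 [17, 15, 19, 29, 34, 29, 14, 13, 4, -2, -5, 20, 19, 22, 22]
140 [16, 14, 18, 21, 15, 7, 9, 9, 3, -3, -4, 0, 0, -2, -1]
148 [13, 14, 14, 10, 17, 14, -1, 0, 0, 2, 0, 1, -3, -1, -2]
156 [12, 14, 13, 11, 15, -3, 0, 2, -9, -3, -4, -6, -5, -2, -2]
164 [4, 12, 14, 13, 0, 6, -3, -3, -2, 0, -1, -1, -2, -1, -2]
172 [0, 7, 5, 13, 2, -2, 1, 10, 8, 4, 9, -2, 0, 3, -7]
```

View pics/c0.png

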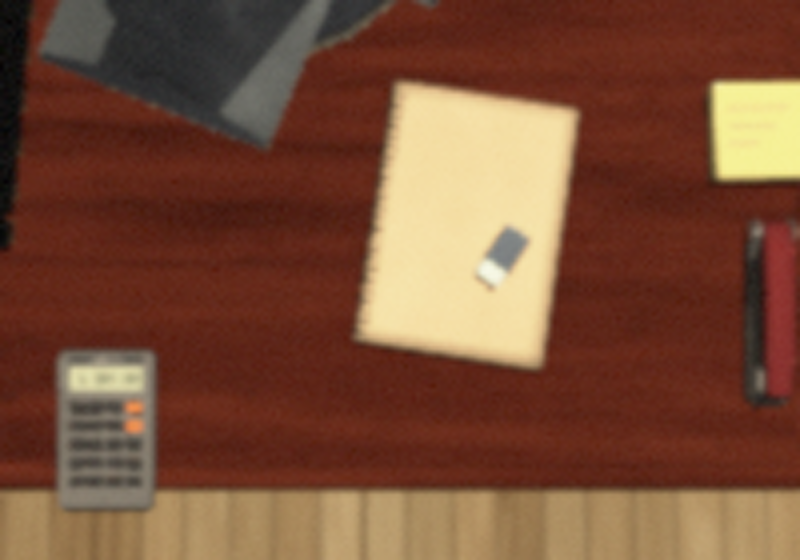

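Top view: the notebook's corners in the full frame are about (314,165), (360,172), (351,237) and (304,230), so it is turned about −0.15 rad. The calculator's near end is at row 272 and the cabinet edge at row 267. I plan to push the far face with the open fingers, jaws along y, which squares the notebook as it slides.

```bash
cat >> h.py <<'E'
from scipy.spatial.transform import Rotation as Ro
def tool(): 
    s=arm.sense(); return np.array(s['position']),Ro.from_quat(s['tool_rot']),s
def plan(goal,yaw=0,sgn=None):
    "tool-frame shift(cm) and turn(deg) to goal, fingers down, jaws along world y turned by yaw"
    p,R,s=tool(); best=None
    for g in(1,-1):
        y=Ro.from_euler('z',yaw).apply([0,g,0]);x=np.array([0,0,-1.]);G=Ro.from_matrix(np.stack([x,y,np.cross(x,y)],1))
        rv=np.degrees((R.inv()*G).as_rotvec())
        if best is None or np.linalg.norm(rv)<np.linalg.norm(best): best=rv
    print('t',s['time'],'pos',p.round(4),'shift cm',(R.inv().apply(np.array(goal)-p)*100).round(2),'turn',best.round(2)); print(R.as_matrix().round(3),'F',np.round(s['force'],2),'w',s['width'])
E
python3 - <<'E'
from h import *
plan([.70,-.15,.2]); print(np.round(arm.sense()['qpos'],3))
E
```

```text
t 0.1 pos [ 0.1641 -0.6542  0.2303] shift cm [  3.09 -35.86 -64.25] turn [14.08  0.02  0.1 ]
[[-0.001  0.243 -0.97 ]
 [ 0.002 -0.97  -0.243]
 [-1.    -0.002  0.   ]] F [-0.29  0.37 -0.38] w 0.0854221936608555
[ 1.296  0.469 -0.049  1.534  0.024  1.141 -0.082]
```

Call:
send_rows:
  motion:
    - {"rx": 7}
    - {"rx": 7}
    - {"tz": -3.5,"ty": -3.4}
    - {"tz": -3.5,"ty": -3.4}
    - {"tz": -3.5,"ty": -3.4}
    - {"tz": -3.5,"ty": -3.4}
    - {"tz": -3.5,"ty": -3.4}
    - {"tz": -3.5,"ty": -3.4}
    - {"tz": -3.5,"ty": -3.4}
    - {"tz": -3.5,"ty": -3.4}

```text
schema error: expected keys gripper, tx, ty, tz, rx, ry, rz
```

```bash
python3 -c "
from h import *
plan([.70,-.14,.2])"
```

```text
t 0.1 pos [ 0.1641 -0.6542  0.2303] shift cm [  3.09 -36.83 -64.49] turn [14.08  0.02  0.1 ]
[[-0.001  0.243 -0.97 ]
 [ 0.002 -0.97  -0.243]
 [-1.    -0.002  0.   ]] F [-0.29  0.37 -0.38] w 0.0854221936608555
```

All keys are needed in every row.

Call:
send_rows:
  motion:
    - {"gripper": 100,"tx": 0,"ty": 0,"tz": 0,"rx": 7,"ry": 0,"rz": 0}
    - {"gripper": 100,"tx": 0,"ty": 0,"tz": 0,"rx": 7,"ry": 0,"rz": 0}
    - {"gripper": 100,"tx": 0,"ty": -3.4,"tz": -3.5,"rx": 0,"ry": 0,"rz": 0}
    - {"gripper": 100,"tx": 0,"ty": -3.4,"tz": -3.5,"rx": 0,"ry": 0,"rz": 0}
    - {"gripper": 100,"tx": 0,"ty": -3.4,"tz": -3.5,"rx": 0,"ry": 0,"rz": 0}
    - {"gripper": 100,"tx": 0,"ty": -3.4,"tz": -3.5,"rx": 0,"ry": 0,"rz": 0}
    - {"gripper": 100,"tx": 0,"ty": -3.4,"tz": -3.5,"rx": 0,"ry": 0,"rz": 0}
    - {"gripper": 100,"tx": 0,"ty": -3.4,"tz": -3.5,"rx": 0,"ry": 0,"rz": 0}
    - {"gripper": 100,"tx": 0,"ty": -3.4,"tz": -3.5,"rx": 0,"ry": 0,"rz": 0}
    - {"gripper": 100,"tx": 0,"ty": -3.4,"tz": -3.5,"rx": 0,"ry": 0,"rz": 0}

```text
time: 1.1
position: [0.4455, -0.3835, 0.2239]
tool_rot: [-0.704, 0.008, 0.71, 0.012]
force: [-0.6, -1.2, 0.5]
width: 0.0853
```

```bash
python3 -c "
from h import *
plan([.70,-.14,.2])"
```

```text
t 1.1 pos [ 0.4455 -0.3835  0.2239] shift cm [  2.28 -25.05 -24.77] turn [-1.64  0.56  0.31]
[[-0.01  -0.029 -1.   ]
 [ 0.006 -1.     0.029]
 [-1.    -0.005  0.01 ]] F [-0.57 -1.24  0.48] w 0.0852594895231264
```

Call:
send_rows:
  motion:
    - {"gripper": 100,"tx": 0,"ty": -3.4,"tz": -3.5,"rx": -1.6,"ry": 0.5,"rz": 0.3}
    - {"gripper": 100,"tx": 0,"ty": -3.4,"tz": -3.5,"rx": 0,"ry": 0,"rz": 0}
    - {"gripper": 100,"tx": 0,"ty": -3.4,"tz": -3.5,"rx": 0,"ry": 0,"rz": 0}
    - {"gripper": 100,"tx": 0,"ty": -3.4,"tz": -3.5,"rx": 0,"ry": 0,"rz": 0}
    - {"gripper": 100,"tx": 0,"ty": -3.4,"tz": -3.5,"rx": 0,"ry": 0,"rz": 0}
    - {"gripper": 100,"tx": 0,"ty": -3.4,"tz": -3.5,"rx": 0,"ry": 0,"rz": 0}
    - {"gripper": 100,"tx": 0,"ty": -3.4,"tz": -3.5,"rx": 0,"ry": 0,"rz": 0}
    - {"gripper": 100,"tx": 0,"ty": 0,"tz": 0,"rx": 0,"ry": 0,"rz": 0}

```text
time: 1.9
position: [0.6988, -0.1287, 0.2193]
tool_rot: [-0.706, -0.006, 0.709, -0.001]
force: [-0.2, 1.5, 0.3]
width: 0.0859
```

Run:
```python
from h import *
plan([.685,-.14,.1])
grab('wrist','w1.png')
for x,y,n in [(.638,-.088,'FL'),(.619,-.216,'FR')]: print(n,proj('w1.png',[x,y,.01]))
```

```text
t 1.9 pos [ 0.6988 -0.1287  0.2193] shift cm [11.92  1.2   1.34] turn [0.62 0.24 0.38]
[[-0.004  0.011 -1.   ]
 [ 0.007 -1.    -0.011]
 [-1.    -0.007  0.004]] F [-0.24  1.49  0.27] w 0.08594426406899107
FL (np.float64(248.28500601839335), np.float64(230.6823228144788))
FR (np.float64(350.6127787154917), np.float64(246.12989586066521))
```

View pics/w1.png

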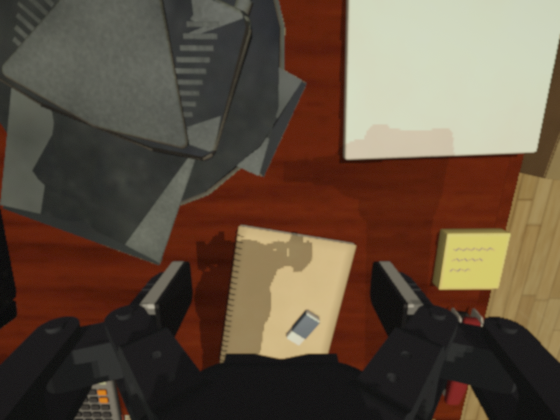

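Call:
send_rows:
  motion:
    - {"gripper": 100,"tx": 4.5,"ty": 0.9,"tz": 0.5,"rx": 0.6,"ry": 0.2,"rz": 0.4}
    - {"gripper": 100,"tx": 4.5,"ty": 0,"tz": 0,"rx": 0,"ry": 0,"rz": 0}
    - {"gripper": 100,"tx": 4.5,"ty": 0,"tz": 0,"rx": 0,"ry": 0,"rz": 0}
    - {"gripper": 100,"tx": 3,"ty": 0,"tz": 0,"rx": 0,"ry": 0,"rz": 0}
    - {"gripper": 100,"tx": 1,"ty": 0,"tz": 0,"rx": 0,"ry": 0,"rz": 0}
    - {"gripper": 100,"tx": 0,"ty": 0,"tz": 0,"rx": 0,"ry": 0,"rz": 0}

```text
time: 2.55
position: [0.6881, -0.1518, 0.0396]
tool_rot: [-0.706, 0.008, 0.708, 0.0]
force: [1.0, -0.1, 0.4]
width: 0.0854
```

Run:
```python
from h import *
plan([.685,-.14,.0]);print(at('w1.png',239,226,.01),at('w1.png',356,243,.01))
grab('wrist','w2.png')
```

```text
t 2.55 pos [ 0.6881 -0.1518  0.0396] shift cm [ 3.95 -1.22  0.32] turn [-0.66  0.18 -0.6 ]
[[-0.003 -0.011 -1.   ]
 [-0.01  -1.     0.011]
 [-1.     0.011  0.003]] F [ 0.98 -0.08  0.42] w 0.08538055532569296
[ 0.64400681 -0.0766788   0.01      ] [ 0.62332579 -0.22239648  0.01      ]
```

View pics/w2.png

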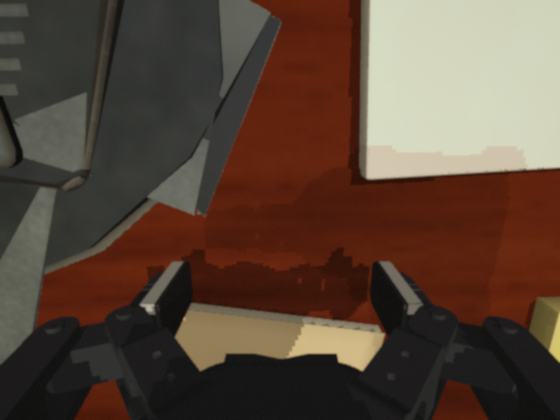

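Call:
send_rows:
  motion:
    - {"gripper": 100,"tx": 0,"ty": -1.2,"tz": 0,"rx": -0.6,"ry": 0.2,"rz": -0.6}
    - {"gripper": 100,"tx": 1.5,"ty": 0,"tz": 0,"rx": 0,"ry": 0,"rz": 0}
    - {"gripper": 100,"tx": 1,"ty": 0,"tz": 0,"rx": 0,"ry": 0,"rz": 0}
    - {"gripper": 100,"tx": 0.7,"ty": 0,"tz": 0,"rx": 0,"ry": 0,"rz": 0}
    - {"gripper": 100,"tx": 0,"ty": 0,"tz": 0,"rx": 0,"ry": 0,"rz": 0}

```text
time: 3.1
position: [0.6931, -0.1398, 0.0128]
tool_rot: [0.712, -0.001, -0.702, 0.0]
force: [0.1, 0.3, -0.2]
width: 0.0854
```

Run:
```python
from h import *
plan([.685,-.14,-.01])
```

```text
t 3.1 pos [ 0.6931 -0.1398  0.0128] shift cm [2.27 0.02 0.84] turn [-0.03 -0.74 -0.07]
[[ 0.013 -0.001 -1.   ]
 [-0.001 -1.     0.001]
 [-1.     0.001 -0.013]] F [ 0.14  0.29 -0.2 ] w 0.08544050265589319
```

Call:
send_rows:
  motion:
    - {"gripper": 100,"tx": 0.5,"ty": 0,"tz": 0,"rx": 0,"ry": -0.7,"rz": 0}
    - {"gripper": 100,"tx": 0.3,"ty": 0,"tz": 0,"rx": 0,"ry": 0,"rz": 0}
    - {"gripper": 100,"tx": 0,"ty": 0,"tz": 0,"rx": 0,"ry": 0,"rz": 0}

```text
time: 3.4
position: [0.6936, -0.1399, 0.0042]
tool_rot: [0.707, -0.001, -0.707, 0.0]
force: [0.1, 0.3, 0.2]
width: 0.0854
```

Call:
send_rows:
  motion:
    - {"gripper": 100,"tx": 0.3,"ty": 0,"tz": 0,"rx": 0,"ry": 0,"rz": 0}
    - {"gripper": 100,"tx": 0,"ty": 0,"tz": 0,"rx": 0,"ry": 0,"rz": 0}

```text
time: 3.6
position: [0.6938, -0.14, 0.0011]
tool_rot: [0.707, -0.001, -0.707, 0.0]
force: [0.2, -0.2, -0.3]
width: 0.0857
```

Run:
```python
from h import *
plan([.685,-.14,-.01])
```

```text
t 3.6 pos [ 0.6938 -0.14    0.0011] shift cm [1.11 0.   0.88] turn [-0.04 -0.02 -0.09]
[[ 0.    -0.001 -1.   ]
 [-0.002 -1.     0.001]
 [-1.     0.002 -0.   ]] F [ 0.21 -0.21 -0.26] w 0.08574384820609837
```

Call:
send_rows:
  motion:
    - {"gripper": 100,"tx": 0.3,"ty": 0,"tz": 0,"rx": 0,"ry": 0,"rz": 0}
    - {"gripper": 100,"tx": 0,"ty": 0,"tz": 0,"rx": 0,"ry": 0,"rz": 0}

```text
time: 3.8
position: [0.6941, -0.1401, -0.0018]
tool_rot: [0.708, -0.001, -0.707, 0.0]
force: [-0.1, -0.1, 0.3]
width: 0.0854
```

Call:
send_rows:
  motion:
    - {"gripper": 100,"tx": 0.3,"ty": 0,"tz": 0,"rx": 0,"ry": 0,"rz": 0}
    - {"gripper": 100,"tx": 0,"ty": 0,"tz": 0,"rx": 0,"ry": 0,"rz": 0}

```text
time: 4.0
position: [0.6946, -0.1401, -0.0021]
tool_rot: [0.708, -0.001, -0.707, 0.0]
force: [-1.4, -0.1, 1.6]
width: 0.0853
```

Call:
send_rows:
  motion:
    - {"gripper": 100,"tx": 0.2,"ty": 0,"tz": 0,"rx": 0,"ry": 0,"rz": 0}
    - {"gripper": 100,"tx": 0,"ty": 0,"tz": 0,"rx": 0,"ry": 0,"rz": 0}

```text
time: 4.2
position: [0.6946, -0.1401, -0.0021]
tool_rot: [0.708, -0.001, -0.706, 0.001]
force: [-1.9, -0.3, 1.7]
width: 0.0852
```

Call:
send_rows:
  motion:
    - {"gripper": 100,"tx": -0.4,"ty": 0,"tz": 0,"rx": 0,"ry": 0,"rz": 0}
    - {"gripper": 100,"tx": 0,"ty": 0,"tz": 1,"rx": 0,"ry": 0,"rz": 0}
    - {"gripper": 100,"tx": 0,"ty": 0,"tz": 1,"rx": 0,"ry": 0,"rz": 0}
    - {"gripper": 100,"tx": 0,"ty": 0,"tz": 0.5,"rx": 0,"ry": 0,"rz": 0}
    - {"gripper": 100,"tx": 0,"ty": 0,"tz": 0.3,"rx": 0,"ry": 0,"rz": 0}
    - {"gripper": 100,"tx": 0,"ty": 0,"tz": 0.3,"rx": 0,"ry": 0,"rz": 0}
    - {"gripper": 100,"tx": 0,"ty": 0,"tz": 0,"rx": 0,"ry": 0,"rz": 0}

```text
time: 4.9
position: [0.6595, -0.1402, 0.0008]
tool_rot: [0.707, -0.001, -0.707, 0.0]
force: [-0.0, 0.1, 0.2]
width: 0.0854
```

Run:
```python
from h import *
plan([.52,-.14,.002])
```

```text
t 4.9 pos [ 0.6595 -0.1402  0.0008] shift cm [-1.200e-01 -1.000e-02  1.395e+01] turn [-0.05 -0.02 -0.1 ]
[[ 0.    -0.001 -1.   ]
 [-0.002 -1.     0.001]
 [-1.     0.002 -0.   ]] F [-0.04  0.08  0.15] w 0.0853646049995792
```

Call:
send_rows:
  motion:
    - {"gripper": 100,"tx": 0,"ty": 0,"tz": 0.3,"rx": 0,"ry": 0,"rz": 0}
    - {"gripper": 100,"tx": 0,"ty": 0,"tz": 0.3,"rx": 0,"ry": 0,"rz": 0}
    - {"gripper": 100,"tx": 0,"ty": 0,"tz": 0.3,"rx": 0,"ry": 0,"rz": 0}
    - {"gripper": 100,"tx": 0,"ty": 0,"tz": 0.3,"rx": 0,"ry": 0,"rz": 0}
    - {"gripper": 100,"tx": 0,"ty": 0,"tz": 0.3,"rx": 0,"ry": 0,"rz": 0}
    - {"gripper": 100,"tx": 0,"ty": 0,"tz": 0.3,"rx": 0,"ry": 0,"rz": 0}
    - {"gripper": 100,"tx": 0,"ty": 0,"tz": 0.3,"rx": 0,"ry": 0,"rz": 0}
    - {"gripper": 100,"tx": 0,"ty": 0,"tz": 0.3,"rx": 0,"ry": 0,"rz": 0}
    - {"gripper": 100,"tx": 0,"ty": 0,"tz": 0.3,"rx": 0,"ry": 0,"rz": 0}
    - {"gripper": 100,"tx": 0,"ty": 0,"tz": 0.3,"rx": 0,"ry": 0,"rz": 0}

```text
time: 5.9
position: [0.628, -0.14, 0.0008]
tool_rot: [0.708, -0.001, -0.707, 0.0]
force: [-0.8, 0.9, -0.7]
width: 0.0856
```

Run:
```python
from h import *
plan([.52,-.14,.002])
grab('wrist','w3.png');grab('scene','s3.png');grab('top','t3.png')
a=cv2.imread('pics/w3.png')[200:420];b=cv2.imread('pics/t3.png')[130:285,215:415]
b=cv2.resize(b,(560,434),interpolation=cv2.INTER_CUBIC)[:370]
cv2.imwrite('pics/v3.png',np.vstack([a,b]))
```

```text
t 5.9 pos [ 0.628  -0.14    0.0008] shift cm [-1.40e-01  1.00e-02  1.08e+01] turn [-0.03 -0.1  -0.1 ]
[[ 0.002 -0.001 -1.   ]
 [-0.002 -1.     0.   ]
 [-1.     0.002 -0.002]] F [-0.85  0.94 -0.67] w 0.08561288725167343
```

View pics/v3.png

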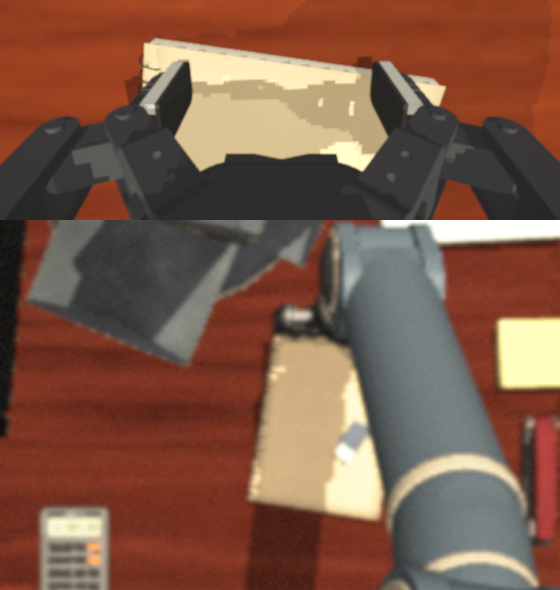

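The picture shows the fingers hovering over the notebook: its far edge runs beyond them, from about (145,240) to (445,285) in the wrist frame. The force felt earlier was therefore not the surface. I'll check the fingertip height and whether anything moved.

Run:
```python
from h import *
X=cloud('w3.png')
for u,v in [(150,305),(155,300),(165,290),(180,268),(185,270),(415,310),(405,295),(385,268),(378,270)]: print(u,v,X[v,u].round(4))
print(at('w3.png',143,240,.01),at('w3.png',445,286,.01))
# did anything else move? diff of top frames
a,b=ld('top0.png')[0].astype(int),ld('t3.png')[0].astype(int)
dd=np.abs(a-b).max(-1)>60
for n,(u0,u1,v0,v1) in dict(book=(340,420,40,142),router=(225,338,40,185),calc=(225,258,228,276),stap=(398,420,198,250),pad=(388,422,160,195)).items(): print(n,dd[v0:v1,u0:u1].sum())
```

```text
150 305 [ 0.6391 -0.0953  0.0529]
155 300 [ 0.6388 -0.0957  0.0495]
165 290 [ 0.6391 -0.097   0.0433]
180 268 [ 0.6393 -0.0972  0.026 ]
185 270 [ 0.6362 -0.0978  0.022 ]
415 310 [ 0.6361 -0.1877  0.0517]
405 295 [ 0.6388 -0.1859  0.0466]
385 268 [ 0.6391 -0.1854  0.0259]
378 270 [ 0.6375 -0.1829  0.0246]
[ 0.64573701 -0.07518262  0.01      ] [ 0.62090799 -0.22222782  0.01      ]
book 270
router 352
calc 0
stap 129
pad 0
```

Run:
```python
from h import *
print('book',at('w2.png',362,180,.02),at('w1.png',344,160,.02),'router',at('w2.png',203,215,.015),at('w2.png',45,272,.015),at('w1.png',262,176,.015))
for f,b in(('w2.png',[(203,213),(150,205),(362,176),(100,230)]),): 
  X=cloud(f); print([X[v,u].round(3) for u,v in b])
```

```text
book [ 0.72843704 -0.19718705  0.02      ] [ 0.72762545 -0.19815119  0.02      ] router [ 0.70819545 -0.10786974  0.015     ] [ 0.67328873 -0.00889353  0.015     ] [ 0.70752832 -0.105843    0.015     ]
[array([ 0.707, -0.106,  0.009]), array([ 0.712, -0.074,  0.006]), array([ 0.727, -0.203, -0.   ]), array([ 0.7  , -0.047,  0.014])]
```

Call:
send_rows:
  motion:
    - {"gripper": 100,"tx": -2,"ty": 0,"tz": 0,"rx": 0,"ry": 0,"rz": 0}
    - {"gripper": 100,"tx": -0.5,"ty": 0,"tz": -1.5,"rx": 0,"ry": 0,"rz": 0}
    - {"gripper": 100,"tx": 0,"ty": 0,"tz": -2,"rx": 0,"ry": 0,"rz": 0}
    - {"gripper": 100,"tx": 0,"ty": 0,"tz": -0.9,"rx": 0,"ry": 0,"rz": 0}
    - {"gripper": 100,"tx": 0,"ty": 0,"tz": 0,"rx": 0,"ry": 0,"rz": 0}

```text
time: 6.55
position: [0.6731, -0.14, 0.0266]
tool_rot: [0.707, -0.001, -0.707, 0.0]
force: [-0.5, 0.5, -0.1]
width: 0.0852
```

Call:
send_rows:
  motion:
    - {"gripper": 100,"tx": 1.2,"ty": 0,"tz": 0,"rx": 0,"ry": 0,"rz": 0}
    - {"gripper": 100,"tx": 1.2,"ty": 0,"tz": 0,"rx": 0,"ry": 0,"rz": 0}
    - {"gripper": 100,"tx": 0.6,"ty": 0,"tz": 0,"rx": 0,"ry": 0,"rz": 0}
    - {"gripper": 100,"tx": 0.4,"ty": 0,"tz": 0,"rx": 0,"ry": 0,"rz": 0}
    - {"gripper": 100,"tx": 0,"ty": 0,"tz": 0,"rx": 0,"ry": 0,"rz": 0}

```text
time: 7.05
position: [0.6687, -0.1401, -0.013]
tool_rot: [-0.705, 0.001, 0.709, 0.0]
force: [-0.2, -0.2, 0.8]
width: 0.0855
```

Run:
```python
from h import *
plan([.52,-.14,-.009])
```

```text
t 7.05 pos [ 0.6687 -0.1401 -0.013 ] shift cm [-3.100e-01  1.000e-02  1.488e+01] turn [-0.06  0.35 -0.06]
[[-0.006 -0.001 -1.   ]
 [-0.001 -1.     0.001]
 [-1.     0.001  0.006]] F [-0.18 -0.24  0.75] w 0.08554417506274144
```

Call:
send_rows:
  motion:
    - {"gripper": 100,"tx": -0.35,"ty": 0,"tz": 0,"rx": 0,"ry": 0.3,"rz": 0}
    - {"gripper": 100,"tx": 0,"ty": 0,"tz": 0.3,"rx": 0,"ry": 0,"rz": 0}
    - {"gripper": 100,"tx": 0,"ty": 0,"tz": 0.3,"rx": 0,"ry": 0,"rz": 0}
    - {"gripper": 100,"tx": 0,"ty": 0,"tz": 0.3,"rx": 0,"ry": 0,"rz": 0}
    - {"gripper": 100,"tx": 0,"ty": 0,"tz": 0.3,"rx": 0,"ry": 0,"rz": 0}
    - {"gripper": 100,"tx": 0,"ty": 0,"tz": 0.3,"rx": 0,"ry": 0,"rz": 0}
    - {"gripper": 100,"tx": 0,"ty": 0,"tz": 0.3,"rx": 0,"ry": 0,"rz": 0}
    - {"gripper": 100,"tx": 0,"ty": 0,"tz": 0.3,"rx": 0,"ry": 0,"rz": 0}
    - {"gripper": 100,"tx": 0,"ty": 0,"tz": 0.3,"rx": 0,"ry": 0,"rz": 0}

```text
time: 7.95
position: [0.6445, -0.14, -0.0074]
tool_rot: [0.709, -0.001, -0.706, -0.0]
force: [0.1, -0.2, 0.0]
width: 0.0852
```

Call:
send_rows:
  motion:
    - {"gripper": 100,"tx": 0,"ty": 0,"tz": 0.3,"rx": 0,"ry": 0,"rz": 0}
    - {"gripper": 100,"tx": 0,"ty": 0,"tz": 0.3,"rx": 0,"ry": 0,"rz": 0}
    - {"gripper": 100,"tx": 0,"ty": 0,"tz": 0.3,"rx": 0,"ry": 0,"rz": 0}
    - {"gripper": 100,"tx": 0,"ty": 0,"tz": 0.3,"rx": 0,"ry": 0,"rz": 0}
    - {"gripper": 100,"tx": 0,"ty": 0,"tz": 0.3,"rx": 0,"ry": 0,"rz": 0}
    - {"gripper": 100,"tx": 0,"ty": 0,"tz": 0.3,"rx": 0,"ry": 0,"rz": 0}
    - {"gripper": 100,"tx": 0,"ty": 0,"tz": 0.3,"rx": 0,"ry": 0,"rz": 0}
    - {"gripper": 100,"tx": 0,"ty": 0,"tz": 0.3,"rx": 0,"ry": 0,"rz": 0}
    - {"gripper": 100,"tx": 0,"ty": 0,"tz": 0.3,"rx": 0,"ry": 0,"rz": 0}

```text
time: 8.85
position: [0.6156, -0.1397, -0.0075]
tool_rot: [0.709, -0.001, -0.705, -0.0]
force: [1.4, 0.2, -0.6]
width: 0.0852
```

Run:
```python
from h import *
plan([.52,-.14,-.009])
grab('wrist','w4.png');grab('top','t4.png')
a=cv2.imread('pics/w4.png')[200:420];b=cv2.imread('pics/t4.png')[145:285,215:415]
b=cv2.resize(b,(560,392),interpolation=cv2.INTER_CUBIC)[:370]
cv2.imwrite('pics/v4.png',np.vstack([a,b]))
```

```text
t 8.85 pos [ 0.6156 -0.1397 -0.0075] shift cm [0.1  0.04 9.56] turn [-0.08 -0.31 -0.05]
[[ 0.005 -0.001 -1.   ]
 [-0.001 -1.     0.001]
 [-1.     0.001 -0.005]] F [ 1.41  0.24 -0.55] w 0.08523092101258202
```

View pics/v4.png

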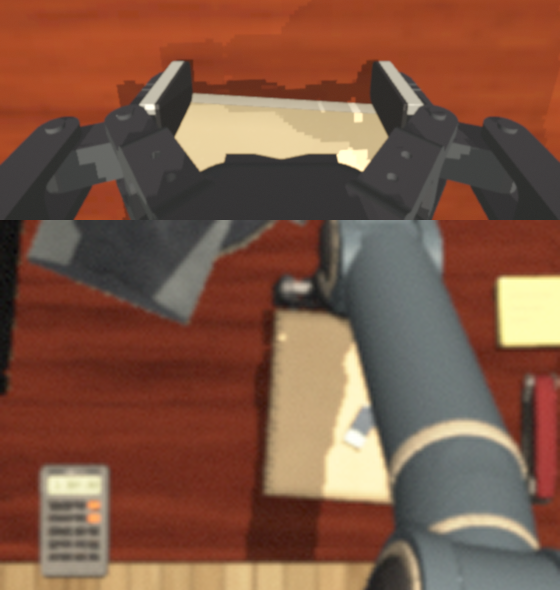

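The push works: the fingers sit behind the far face, the notebook is turning square, and the eraser rides along at about (358,430) in the composite.

Call:
send_rows:
  motion:
    - {"gripper": 100,"tx": 0,"ty": 0,"tz": 0.3,"rx": 0,"ry": -0.3,"rz": 0}
    - {"gripper": 100,"tx": 0,"ty": 0,"tz": 0.3,"rx": 0,"ry": 0,"rz": 0}
    - {"gripper": 100,"tx": 0,"ty": 0,"tz": 0.3,"rx": 0,"ry": 0,"rz": 0}
    - {"gripper": 100,"tx": 0,"ty": 0,"tz": 0.3,"rx": 0,"ry": 0,"rz": 0}
    - {"gripper": 100,"tx": 0,"ty": 0,"tz": 0.3,"rx": 0,"ry": 0,"rz": 0}
    - {"gripper": 100,"tx": 0,"ty": 0,"tz": 0.3,"rx": 0,"ry": 0,"rz": 0}
    - {"gripper": 100,"tx": 0,"ty": 0,"tz": 0.3,"rx": 0,"ry": 0,"rz": 0}
    - {"gripper": 100,"tx": 0,"ty": 0,"tz": 0.3,"rx": 0,"ry": 0,"rz": 0}
    - {"gripper": 100,"tx": 0,"ty": 0,"tz": 0.3,"rx": 0,"ry": 0,"rz": 0}
    - {"gripper": 100,"tx": 0,"ty": 0,"tz": 0.3,"rx": 0,"ry": 0,"rz": 0}

```text
time: 9.95
position: [0.5832, -0.1398, -0.0075]
tool_rot: [-0.707, 0.001, 0.707, -0.0]
force: [0.2, 0.7, -1.1]
width: 0.0855
```

Call:
send_rows:
  motion:
    - {"gripper": 100,"tx": 0,"ty": 0,"tz": 0.3,"rx": 0,"ry": 0,"rz": 0}
    - {"gripper": 100,"tx": 0,"ty": 0,"tz": 0.3,"rx": 0,"ry": 0,"rz": 0}
    - {"gripper": 100,"tx": 0,"ty": 0,"tz": 0.3,"rx": 0,"ry": 0,"rz": 0}
    - {"gripper": 100,"tx": 0,"ty": 0,"tz": 0.3,"rx": 0,"ry": 0,"rz": 0}
    - {"gripper": 100,"tx": 0,"ty": 0,"tz": 0.3,"rx": 0,"ry": 0,"rz": 0}
    - {"gripper": 100,"tx": 0,"ty": 0,"tz": 0.3,"rx": 0,"ry": 0,"rz": 0}
    - {"gripper": 100,"tx": 0,"ty": 0,"tz": 0.3,"rx": 0,"ry": 0,"rz": 0}
    - {"gripper": 100,"tx": 0,"ty": 0,"tz": 0.3,"rx": 0,"ry": 0,"rz": 0}
    - {"gripper": 100,"tx": 0,"ty": 0,"tz": 0.2,"rx": 0,"ry": 0,"rz": 0}
    - {"gripper": 100,"tx": 0,"ty": 0,"tz": 0,"rx": 0,"ry": 0,"rz": 0}

```text
time: 10.95
position: [0.5542, -0.14, -0.0074]
tool_rot: [-0.707, 0.001, 0.707, -0.0]
force: [0.7, 0.5, -0.2]
width: 0.0852
```

Run:
```python
from h import *
plan([.52,-.14,-.009])
grab('wrist','w5.png');grab('scene','s5.png');grab('top','t5.png')
b=cv2.imread('pics/t5.png')[200:285,225:365];a=cv2.imread('pics/s5.png')[180:300,225:425]
b=cv2.resize(b,(800,486),interpolation=cv2.INTER_CUBIC)[60:]
cv2.imwrite('pics/v5.png',np.vstack([b,np.zeros((4,800,3),np.uint8),cv2.resize(cv2.imread('pics/w5.png')[215:330,60:500],(620,162))[:, :620] if 0 else cv2.copyMakeBorder(cv2.imread('pics/w5.png')[225:395],0,0,120,120,cv2.BORDER_CONSTANT)]))
```

```text
t 10.95 pos [ 0.5542 -0.14   -0.0074] shift cm [ 0.17 -0.    3.42] turn [-0.06  0.05 -0.08]
[[-0.001 -0.001 -1.   ]
 [-0.001 -1.     0.001]
 [-1.     0.001  0.001]] F [ 0.7   0.51 -0.24] w 0.08517466806541492
```

View pics/v5.png

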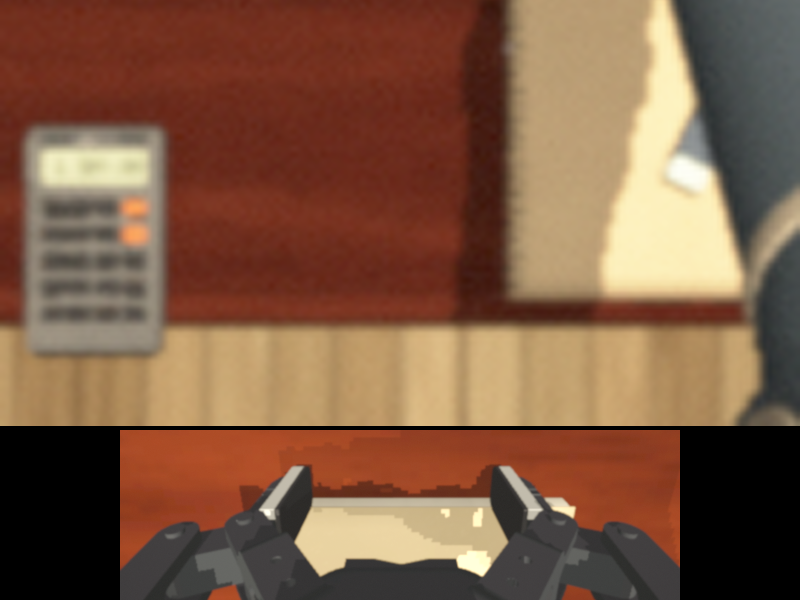

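```bash
cat >> h.py <<'E'
def edge(f,u0,u1,v0,v1,s):
    "sub-pixel row of strongest step of sign s per column-group"
    g=cv2.GaussianBlur(ld(f)[0].astype(np.float32)@np.array([.3,.4,.3],np.float32),(0,0),.7); o=[]
    for u in range(u0,u1,4):
        c=s*np.diff(g[v0:v1,u:u+4].mean(1)); i=np.clip(c.argmax(),1,len(c)-2); a,b,d=c[i-1:i+2]
        o.append(v0+i+.5+.5*(a-d)/(a-2*b+d))
    return np.array(o)
E
python3 - <<'E'
from h import *
for f in('top0.png','t5.png'):
    e=edge(f,236,252,269,277,1);print(f,'calc',e.round(2),at(f,242,np.median(e),.014).round(4))
    e=edge(f,262,300,263,270,1);print('front',e.round(2),at(f,280,np.median(e),0).round(4))
e=edge('t5.png',318,354,258,266,-1);print('nb',e.round(2),at('t5.png',318,e[0],.01).round(4),at('t5.png',350,e[-2],.01).round(4))
E
```

```text
top0.png calc [273.28 273.22 273.01 272.92] [0.2977 0.1527 0.014 ]
front [267.26 267.24 267.24 267.26 267.26 267.28 267.27 267.26 267.24 267.19] [0.315  0.0338 0.    ]
t5.png calc [273.28 273.14 273.08 272.95] [0.2977 0.1527 0.014 ]
front [267.23 267.25 267.27 267.26 267.26 267.26 267.25 267.25 267.23 267.2 ] [0.315  0.0338 0.    ]
nb [262.38 262.36 262.28 262.15 262.18 262.16 262.16 262.16 262.13] [ 0.331  -0.0859  0.01  ] [ 0.3318 -0.1867  0.01  ]
```

Call:
send_rows:
  motion:
    - {"gripper": 100,"tx": 0,"ty": 0,"tz": 0.3,"rx": 0,"ry": 0,"rz": 0}
    - {"gripper": 100,"tx": 0,"ty": 0,"tz": 0.3,"rx": 0,"ry": 0,"rz": 0}
    - {"gripper": 100,"tx": 0,"ty": 0,"tz": 0.3,"rx": 0,"ry": 0,"rz": 0}
    - {"gripper": 100,"tx": 0,"ty": 0,"tz": 0.3,"rx": 0,"ry": 0,"rz": 0}
    - {"gripper": 100,"tx": 0,"ty": 0,"tz": 0.3,"rx": 0,"ry": 0,"rz": 0}
    - {"gripper": 100,"tx": 0,"ty": 0,"tz": 0.3,"rx": 0,"ry": 0,"rz": 0}
    - {"gripper": 100,"tx": 0,"ty": 0,"tz": 0.3,"rx": 0,"ry": 0,"rz": 0}
    - {"gripper": 100,"tx": 0,"ty": 0,"tz": 0.3,"rx": 0,"ry": 0,"rz": 0}
    - {"gripper": 100,"tx": 0,"ty": 0,"tz": 0.1,"rx": 0,"ry": 0,"rz": 0}
    - {"gripper": 100,"tx": 0,"ty": 0,"tz": 0,"rx": 0,"ry": 0,"rz": 0}

```text
time: 12.1
position: [0.5279, -0.14, -0.0073]
tool_rot: [0.707, -0.001, -0.707, 0.0]
force: [1.0, -0.3, -1.0]
width: 0.0852
```

Call:
send_rows:
  motion:
    - {"gripper": 100,"tx": 0,"ty": 0,"tz": -0.5,"rx": 0,"ry": 0,"rz": 0}
    - {"gripper": 100,"tx": 0,"ty": 0,"tz": -1.5,"rx": 0,"ry": 0,"rz": 0}
    - {"gripper": 100,"tx": -2,"ty": 0,"tz": 0,"rx": 0,"ry": 0,"rz": 0}
    - {"gripper": 100,"tx": -5,"ty": 0,"tz": 0,"rx": 0,"ry": 0,"rz": 0}
    - {"gripper": 100,"tx": -5,"ty": 0,"tz": 0,"rx": 0,"ry": 0,"rz": 0}
    - {"gripper": 100,"tx": -5,"ty": 0,"tz": 0,"rx": 0,"ry": 0,"rz": 0}
    - {"gripper": 100,"tx": -5,"ty": 0,"tz": 0,"rx": 0,"ry": 0,"rz": 0}
    - {"gripper": 100,"tx": -5,"ty": 0,"tz": 0,"rx": 0,"ry": 0,"rz": 0}
    - {"gripper": 100,"tx": 0,"ty": 0,"tz": 0,"rx": 0,"ry": 0,"rz": 0}

```text
time: 13.0
position: [0.5497, -0.1392, 0.268]
tool_rot: [-0.704, -0.0, 0.71, 0.0]
force: [0.4, -0.2, -0.0]
width: 0.0851
```

Run:
```python
from h import *
plan([.52,-.14,-.009]); grab('wrist','w6.png');grab('scene','s6.png');grab('top','t6.png')
for X in([.30,.15,.014],[.30,-.08,.01],[.3,-.2,.01]): print([np.round(proj(f,X)) for f in('w6.png','s6.png','t6.png')])
i=eyes.camera_info('wrist');print(np.round(i['pose'],3))
b=cv2.imread('pics/s6.png')[180:330,225:425]
cv2.imwrite('pics/v6.png',cv2.resize(b,None,fx=4,fy=4,interpolation=cv2.INTER_CUBIC))
```

```text
t 13.0 pos [ 0.5497 -0.1392  0.268 ] shift cm [27.72  0.09  2.75] turn [-0.01  0.46  0.02]
[[-0.008 -0.    -1.   ]
 [ 0.    -1.     0.   ]
 [-1.    -0.     0.008]] F [ 0.44 -0.21 -0.05] w 0.08508594083242252
[array([ 95., 334.]), array([292., 279.]), array([243., 272.])]
[array([243., 332.]), array([363., 248.]), array([316., 272.])]
[array([319., 332.]), array([395., 233.]), array([354., 272.])]
[[-0.001 -0.952 -0.306  0.621]
 [-1.    -0.001  0.004 -0.14 ]
 [-0.004  0.306 -0.952  0.401]
 [ 0.     0.     0.     1.   ]]
```

View pics/v6.png

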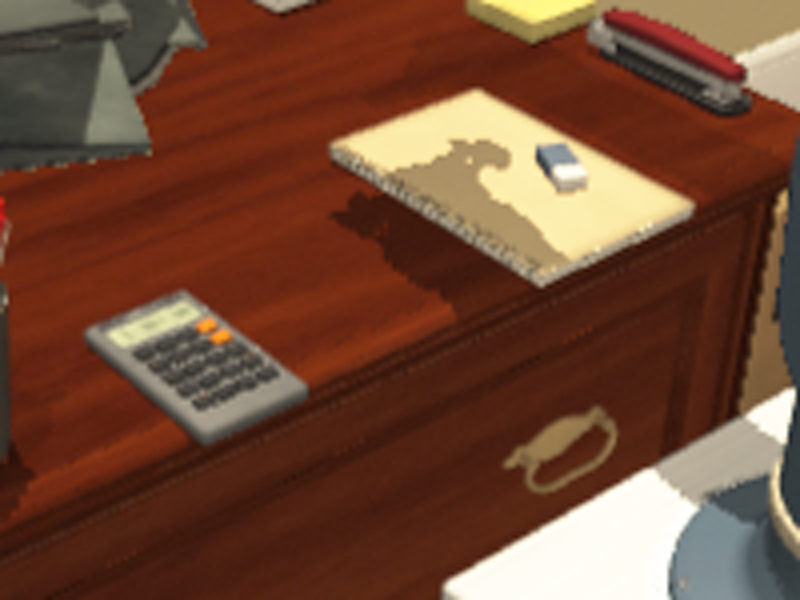

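Run:
```python
from h import *
a=cv2.imread('pics/w6.png')[280:360,40:440]; b=cv2.imread('pics/t6.png')[225:285,220:380]
cv2.imwrite('pics/v7.png',np.vstack([cv2.resize(a,(800,160),interpolation=cv2.INTER_CUBIC),cv2.resize(b,(800,300),interpolation=cv2.INTER_CUBIC)]))
f='t6.png'
e=edge(f,236,252,269,277,1);print('calc',e.round(2),at(f,242,np.median(e),.014).round(4))
for s in(1,-1):
  e=edge(f,308,350,264,276,s);print('nb',e.round(2),at(f,310,e[0],.01).round(4),at(f,346,e[-2],.01).round(4))
```

```text
calc [273.36 273.19 273.14 272.95] [0.2976 0.1527 0.014 ]
nb [267.05 267.08 270.63 259.82 262.98 275.86 273.83 274.06 274.04 274.
 273.75] [ 0.3164 -0.0606  0.01  ] [ 0.2948 -0.1737  0.01  ]
nb [273.22 273.09 267.97 267.5  269.8  269.82 269.55 269.94 270.15 270.14
 270.09] [ 0.2972 -0.0606  0.01  ] [ 0.3069 -0.1738  0.01  ]
```

View pics/v7.png

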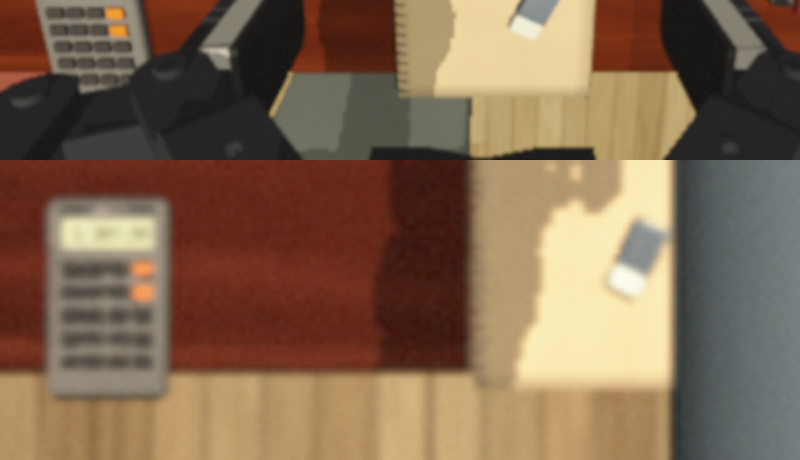

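Call:
send_rows:
  motion:
    - {"gripper": 100,"tx": 0,"ty": -4,"tz": 0,"rx": 0,"ry": 0.4,"rz": 0}
    - {"gripper": 100,"tx": 0,"ty": -4,"tz": 0,"rx": 0,"ry": 0,"rz": 0}
    - {"gripper": 100,"tx": 0,"ty": -4,"tz": 0,"rx": 0,"ry": 0,"rz": 0}
    - {"gripper": 100,"tx": 0,"ty": -4,"tz": 0,"rx": 0,"ry": 0,"rz": 0}
    - {"gripper": 100,"tx": 0,"ty": -4,"tz": 0,"rx": 0,"ry": 0,"rz": 0}
    - {"gripper": 100,"tx": 0,"ty": -4,"tz": 0,"rx": 0,"ry": 0,"rz": 0}
    - {"gripper": 100,"tx": 0,"ty": -4,"tz": 0,"rx": 0,"ry": 0,"rz": 0}
    - {"gripper": 100,"tx": 0,"ty": 0,"tz": 0,"rx": 0,"ry": 0,"rz": 0}
    - {"gripper": 100,"tx": 0,"ty": 0,"tz": 0,"rx": 0,"ry": 0,"rz": 0}

```text
time: 14.05
position: [0.5356, 0.1473, 0.2387]
tool_rot: [-0.687, 0.002, 0.727, 0.001]
force: [0.3, -0.0, -0.4]
width: 0.0853
```

Run:
```python
from h import *
plan([.5497,-.1392,.268]); grab('wrist','w8.png');grab('top','t8.png');grab('wrist','w8b.png')
print(proj('w8.png',[.3,.15,.014]))
a=cv2.imread('pics/w6.png')[290:350,230:360]; b=cv2.imread('pics/w8.png')[290:350,190:320];c=cv2.imread('pics/t8.png')[245:285,225:385]
r=lambda i:cv2.resize(i,(780,int(i.shape[0]*780/i.shape[1])),interpolation=cv2.INTER_CUBIC)
cv2.imwrite('pics/v8.png',np.vstack([r(b),r(c)]))
e=edge('w6.png',245,330,318,336,-1);print('nb w6',e.round(2))
print(at('w6.png',245,e[0],.01),at('w6.png',325,e[-2],.01))
f='t8.png'
for s in(1,-1):
  e=edge(f,308,360,267,274,s);print('nb',s,e.round(2),at(f,310,np.median(e),.01).round(4))
```

```text
t 14.05 pos [0.5356 0.1473 0.2387] shift cm [-2.98 28.65 -1.38] turn [-0.26  3.22 -0.05]
[[-0.056 -0.005 -0.998]
 [-0.001 -1.     0.005]
 [-0.998  0.001  0.056]] F [ 0.25 -0.03 -0.36] w 0.08531570282135538
(np.float64(279.3936926402518), np.float64(327.6947248703406))
nb w6 [327.86 327.69 327.67 327.98 328.   328.01 328.04 328.09 324.79 325.92
 326.17 325.95 326.32 326.04 326.35 326.71 325.11 325.08 325.07 326.21
 325.39 324.17]
[ 0.30749065 -0.08328505  0.01      ] [ 0.31204293 -0.2083159   0.01      ]
nb 1 [270.83 270.17 293.91 274.33 281.53 276.07 272.21 273.22 276.59 274.61
 274.22 273.13 272.99] [ 0.2941 -0.0605  0.01  ]
nb -1 [273.4  270.8  270.14 270.12 270.12 269.35 268.61 269.19 269.8  269.66
 269.63 268.71 268.42] [ 0.3083 -0.0606  0.01  ]
```

View pics/v8.png

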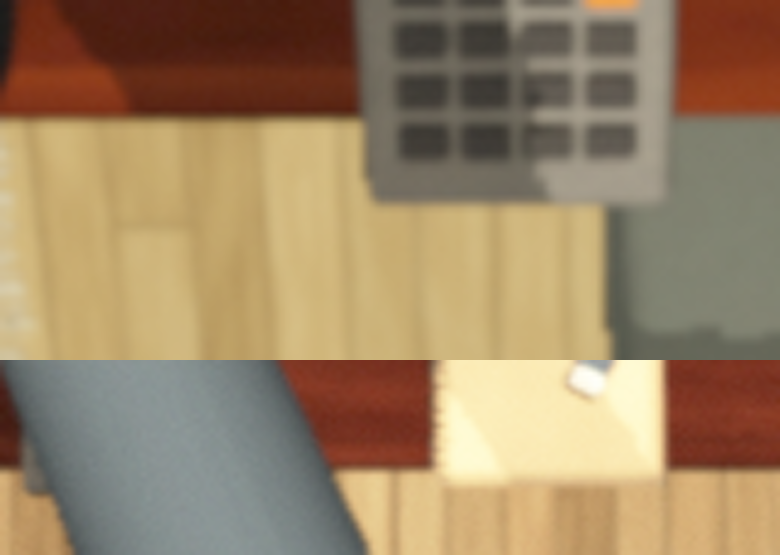

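```bash
cat > m.py <<'E'
from h import *
def cross(f,z,along,rng,lo,hi,s):
    "sub-pixel steps in the green channel, scan from lo to hi; along='v': per column u; returns world points"
    g=cv2.GaussianBlur(ld(f)[0][:,:,1].astype(np.float32),(0,0),.7); o=[]
    for t in rng:
        c=s*np.diff(g[lo:hi,t] if along=='v' else g[t,lo:hi]); i=np.clip(c.argmax(),1,len(c)-2); a,b,d=c[i-1:i+2]
        x=lo+i+.5+.5*(a-d)/(a-2*b+d); o.append(at(f,*((t,x) if along=='v' else (x,t)),z))
    return np.array(o)
def line(n,P,ax):
    x,y=(P[:,1],P[:,0]) if ax=='x' else (P[:,0],P[:,1])
    k=np.ones(len(x),bool)
    for _ in range(3):
        c=np.polyfit(x[k],y[k],1); r=np.abs(np.polyval(c,x)-y); k=r<max(.0015,2*np.median(r))
    print(n,'slope %.4f'%c[0],'at mid %.4f'%np.polyval(c,x.mean()),'mid',x.mean().round(3),'res %.4f n %d'%(r[k].mean(),k.sum())); return c
E
python3 - <<'E'
from m import *
f='t8.png'
G=ld(f)[0][:,:,1]
print(G[150:290:6,330]); print(G[230,295:375:4])
f='w6.png';G=ld(f)[0]
print([tuple(x) for x in G[318:334:2,300]],[tuple(x) for x in G[318:334:2,255]])
f='t6.png';G=ld(f)[0]
print(G[225:240,242,1])
E
```

```text
[ 48  49  51  55  48  52  45  55  54 159 249 248 248 234 232 234 234 236
 235 233 189 181 184 181]
[ 49  49  47  42  42 184 234 233 233 233 248 250 250 249 249 250 230  50
  49  48]
[(np.uint8(234), np.uint8(211), np.uint8(159)), (np.uint8(234), np.uint8(210), np.uint8(159)), (np.uint8(230), np.uint8(206), np.uint8(155)), (np.uint8(217), np.uint8(193), np.uint8(144)), (np.uint8(202), np.uint8(178), np.uint8(130)), (np.uint8(188), np.uint8(164), np.uint8(113)), (np.uint8(187), np.uint8(162), np.uint8(108)), (np.uint8(187), np.uint8(161), np.uint8(107))] [(np.uint8(176), np.uint8(154), np.uint8(111)), (np.uint8(176), np.uint8(154), np.uint8(111)), (np.uint8(174), np.uint8(152), np.uint8(109)), (np.uint8(165), np.uint8(144), np.uint8(103)), (np.uint8(157), np.uint8(136), np.uint8(97)), (np.uint8(133), np.uint8(121), np.uint8(94)), (np.uint8(112), np.uint8(112), np.uint8(97)), (np.uint8(110), np.uint8(111), np.uint8(96))]
[ 47  43  43  42  36  35  45  77 122 133 148 183 223 219 208]
```

Run:
```python
from m import *
f='t8.png'
line('nb far',cross(f,.01,'v',range(320,356),195,212,1),'x')
line('nb right',cross(f,.01,'h',range(212,264),352,372,-1),'y')
line('nb left',cross(f,.01,'h',range(212,264),305,325,1),'y')
line('nb near',cross(f,.01,'v',range(320,356),266,276,-1),'x')
line('front',cross(f,0,'v',range(366,392),262,272,1),'x')
for f in('t6.png','top0.png'):
  line('calc far',cross(f,.014,'v',range(235,250),228,235,1),'x')
  line('calc near',cross(f,.014,'v',range(235,250),269,276,1),'x')
  line('calc right',cross(f,.014,'h',range(238,264),248,259,-1),'y')
  line('front',cross(f,0,'v',range(262,300),262,272,1),'x')
f='w6.png'
line('w6 nb near',cross(f,.01,'v',range(242,332),320,334,-1),'x')
line('w6 nb right',cross(f,.01,'h',range(240,320),325,360,-1),'y')
line('w6 nb left',cross(f,.01,'h',range(240,320),228,255,1),'y')
line('w6 nb far',cross(f,.01,'v',range(255,315),170,205,1),'x')
line('w6 front',cross(f,0,'v',range(340,355),305,325,1),'x')
f='w8.png'
line('w8 calc near',cross(f,.014,'v',range(256,285),318,330,1),'x')
line('w8 calc far',cross(f,.014,'v',range(256,296),190,250,1),'x')
line('w8 calc right',cross(f,.014,'h',range(250,306),290,315,-1),'y')
line('w8 front',cross(f,0,'v',range(200,245),300,318,1),'x')
P,d=ld('w8.png')[1:3][::-1];print([cloud('w8.png')[v,278].round(3) for v in(200,210,220,230,240,250)])
```

```text
nb far slope -0.0001 at mid 0.5161 mid -0.149 res 0.0000 n 36
nb right slope -0.0072 at mid -0.2213 mid 0.409 res 0.0002 n 52
nb left slope -0.0112 at mid -0.0731 mid 0.409 res 0.0003 n 49
nb near slope -0.0379 at mid 0.3084 mid -0.147 res 0.0005 n 28
front slope -0.0015 at mid 0.3157 mid -0.279 res 0.0001 n 26
calc far slope -0.0033 at mid 0.4258 mid 0.154 res 0.0004 n 15
calc near slope -0.0211 at mid 0.2975 mid 0.153 res 0.0003 n 15
calc right slope 0.0100 at mid 0.1182 mid 0.368 res 0.0001 n 26
front slope -0.0028 at mid 0.3153 mid 0.032 res 0.0001 n 38
calc far slope -0.0029 at mid 0.4258 mid 0.154 res 0.0004 n 15
calc near slope -0.0237 at mid 0.2977 mid 0.153 res 0.0003 n 15
calc right slope 0.0124 at mid 0.1182 mid 0.368 res 0.0001 n 26
front slope -0.0008 at mid 0.3153 mid 0.032 res 0.0001 n 38
w6 nb near slope -0.0538 at mid 0.3101 mid -0.148 res 0.0007 n 73
w6 nb right slope -0.0008 at mid -0.2232 mid 0.392 res 0.0001 n 77
w6 nb left slope -0.0021 at mid -0.0738 mid 0.392 res 0.0001 n 80
w6 nb far slope 0.0020 at mid 0.5191 mid -0.145 res 0.0000 n 60
w6 front slope 0.0007 at mid 0.3230 mid -0.244 res 0.0000 n 15
w8 calc near slope 0.0166 at mid 0.3075 mid 0.164 res 0.0002 n 29
w8 calc far slope 0.0098 at mid 0.4321 mid 0.154 res 0.0002 n 34
w8 calc right slope -0.0011 at mid 0.1179 mid 0.385 res 0.0001 n 56
w8 front slope 0.0024 at mid 0.3223 mid 0.236 res 0.0001 n 45
[array([ 0.494,  0.151, -0.001]), array([ 0.479,  0.151, -0.002]), array([0.466, 0.151, 0.   ]), array([ 0.451,  0.151, -0.   ]), array([0.436, 0.151, 0.   ]), array([0.426, 0.151, 0.01 ])]
```

Run:
```python
from m import *
for f,us in(('w8.png',(262,275,290)),('w6.png',(260,290,320))):
  X=cloud(f)
  for u in us: print(f,u,[tuple((X[v,u,[0,2]]*1000).round(0).astype(int)) for v in list(range(242,262,3))+list(range(300,334,2))])
# depth-step row at near end (surface ends -> floor)
for f,us in(('w8.png',range(258,294,4)),('w6.png',range(246,332,8)),('t8.png',range(320,356,4)),('t6.png',range(235,250,2))):
  X=cloud(f); o=[]
  for u in us:
    v=[v for v in range(255,340) if X[v,u,2]>-.05 and X[v,u,2]!=0][-1]; o.append((int(v),*(X[v,u]*1000).round(1)))
  print(f,[tuple(map(float,i)) for i in o])
```

```text
w8.png 262 [(np.int64(433), np.int64(-1)), (np.int64(429), np.int64(1)), (np.int64(428), np.int64(7)), (np.int64(426), np.int64(12)), (np.int64(421), np.int64(11)), (np.int64(416), np.int64(11)), (np.int64(412), np.int64(12)), (np.int64(347), np.int64(11)), (np.int64(345), np.int64(14)), (np.int64(342), np.int64(14)), (np.int64(340), np.int64(16)), (np.int64(334), np.int64(12)), (np.int64(330), np.int64(12)), (np.int64(329), np.int64(15)), (np.int64(326), np.int64(15)), (np.int64(319), np.int64(12)), (np.int64(316), np.int64(12)), (np.int64(312), np.int64(12)), (np.int64(308), np.int64(11)), (np.int64(-330), np.int64(-735)), (np.int64(-346), np.int64(-741)), (np.int64(-357), np.int64(-740)), (np.int64(-366), np.int64(-739)), (np.int64(-376), np.int64(-737))]
w8.png 275 [(np.int64(433), np.int64(0)), (np.int64(429), np.int64(1)), (np.int64(429), np.int64(9)), (np.int64(425), np.int64(12)), (np.int64(421), np.int64(13)), (np.int64(417), np.int64(13)), (np.int64(412), np.int64(12)), (np.int64(346), np.int64(11)), (np.int64(343), np.int64(11)), (np.int64(340), np.int64(12)), (np.int64(33
[... 3894 characters left out ...]
9.5, -135.0, 10.5), (327.0, 309.5, -147.5, 10.5), (327.0, 309.4, -160.0, 10.4), (327.0, 309.7, -172.4, 10.7), (327.0, 309.2, -185.0, 10.2), (327.0, 309.7, -197.4, 10.8), (327.0, 310.0, -209.8, 11.2)]
t8.png [(339.0, 280.0, -20.7, 734.5), (339.0, 277.3, -26.8, 724.1), (339.0, 91.6, -117.1, -4.1), (339.0, 92.6, -129.2, -0.4), (339.0, 93.5, -141.2, 3.2), (339.0, 93.2, -153.9, 2.0), (270.0, 307.4, -167.4, 11.1), (338.0, 404.1, 26.2, 1221.0), (270.0, 307.5, -192.3, 12.2)]
t6.png [(272.0, 300.7, 175.2, 8.9), (272.0, 300.4, 169.4, 5.4), (272.0, 300.3, 163.2, 3.8), (339.0, 91.6, 155.8, -3.7), (339.0, 92.6, 149.1, 0.2), (339.0, 91.7, 143.2, -3.3), (339.0, 93.0, 136.5, 1.5), (339.0, 92.9, 130.3, 1.3)]
```

Call:
send_rows:
  motion:
    - {"gripper": 100,"tx": -1,"ty": 3,"tz": -0.6,"rx": 0,"ry": 2,"rz": 0}
    - {"gripper": 100,"tx": -1,"ty": 3,"tz": -0.6,"rx": 0,"ry": 1.2,"rz": 0}
    - {"gripper": 100,"tx": -0.8,"ty": 3,"tz": 0,"rx": 0,"ry": 0,"rz": 0}
    - {"gripper": 100,"tx": 0,"ty": 2.6,"tz": 0,"rx": 0,"ry": 0,"rz": 0}
    - {"gripper": 100,"tx": 0,"ty": 0,"tz": 0,"rx": 0,"ry": 0,"rz": 0}
    - {"gripper": 100,"tx": 0,"ty": 0,"tz": 0,"rx": 0,"ry": 0,"rz": 0}

```text
time: 14.8
position: [0.5477, 0.0165, 0.2669]
tool_rot: [0.708, -0.009, -0.707, -0.006]
force: [0.4, -0.0, -0.4]
width: 0.0857
```

Run:
```python
from m import *
plan([.5497,.02,.268]);grab('wrist','w9a.png');grab('wrist','w9.png');print(arm.sense()['dq'].round(3) if hasattr(arm.sense()['dq'],'round') else arm.sense()['dq'])
f='w9.png';X=cloud(f)
def ends(us): 
  o=[]
  for u in us:
    v=[v for v in range(295,345) if -.05<X[v,u,2]<.05 and X[v,u,2]!=0]; o.append((u,v[-1] if v else None,*((X[v[-1],u]*1000).round(0) if v else [])))
  return o
for r in ends(range(180,400,8)): print(*r)
cv2.imwrite('pics/v9.png',cv2.resize(cv2.imread('pics/w9.png')[270:360,140:420],None,fx=2.8,fy=5,interpolation=cv2.INTER_CUBIC))
```

```text
t 14.8 pos [0.5477 0.0165 0.2669] shift cm [-0.11 -0.36 -0.19] turn [-1.24 -0.08 -0.22]
[[ 0.001 -0.022 -1.   ]
 [-0.004 -1.     0.022]
 [-1.     0.004 -0.001]] F [ 0.4  -0.01 -0.42] w 0.08573051262078667
[-0.018  0.005 -0.022 -0.003 -0.008 -0.001 -0.   ]
180 333 306.0 177.0 11.0
188 333 305.0 164.0 10.0
196 332 308.0 151.0 12.0
204 332 307.0 139.0 11.0
212 332 307.0 127.0 11.0
220 318 323.0 115.0 -1.0
228 318 322.0 103.0 -1.0
236 318 321.0 90.0 -2.0
244 318 319.0 78.0 -5.0
252 317 323.0 65.0 -1.0
260 317 323.0 52.0 -1.0
268 317 322.0 40.0 -2.0
276 317 323.0 27.0 -0.0
284 317 321.0 14.0 -3.0
292 317 319.0 2.0 -5.0
300 316 323.0 -11.0 -1.0
308 316 322.0 -24.0 -2.0
316 316 322.0 -36.0 -2.0
324 316 322.0 -49.0 -2.0
332 316 320.0 -62.0 -3.0
340 323 316.0 -72.0 9.0
348 327 310.0 -84.0 11.0
356 327 309.0 -97.0 10.0
364 327 309.0 -109.0 10.0
372 327 308.0 -122.0 9.0
380 327 309.0 -134.0 11.0
388 None
396 None
```

View pics/v9.png

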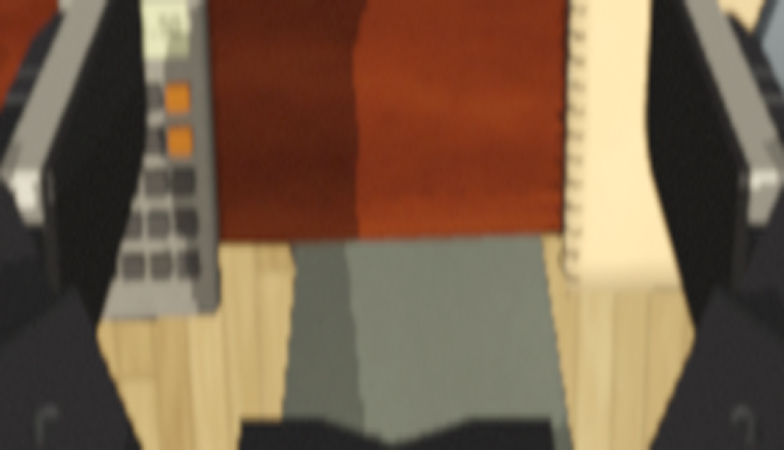

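Run:
```python
from m import *
f='s6.png'; g=cv2.GaussianBlur(ld(f)[0].astype(np.float32).mean(-1),(0,0),.6)
for n,us,p0,p1 in(('nb',range(366,394,3),(360.0,251.3),(398.2,233.0)),('calc',range(280,300,2),(276.6,290.3),(301.5,279.3))):
  o=[]
  for u in us:
    v=p0[1]+(p1[1]-p0[1])*(u-p0[0])/(p1[0]-p0[0]); a=int(v)-6; c=np.diff(g[a:a+12,u]); i=np.clip(c.argmin(),1,len(c)-2)
    x,y,z=c[i-1:i+2]; r=a+i+.5+.5*(x-z)/(x-2*y+z); o.append([u,r])
    if u in(us[1],us[-2]): print(n,u,g[a:a+12,u].astype(int))
  P=np.array([at(f,u,r,0) for u,r in o]); line(n,P,'x'); print((P[:,0]*1000).round(1),(P[:,1]*1000).round(0))
```

```text
nb 369 [218 215 209 200 183 163 134  82  42  36  33  37]
nb 390 [218 216 211 203 190 168 145 105  52  36  31  34]
nb slope -0.0003 at mid 0.3052 mid -0.148 res 0.0005 n 10
[305.2 306.  304.7 304.8 305.8 305.4 303.9 305.3 304.9 306. ] [ -96. -108. -118. -130. -142. -153. -163. -177. -188. -202.]
calc 282 [149 152 151 145 126  98  76  61  47  35  32  37]
calc 296 [143 142 139 129 107  82  64  48  37  31  32  41]
calc slope 0.0024 at mid 0.3098 mid 0.15 res 0.0002 n 10
[309.8 309.6 309.7 310.  309.7 310.  309.9 310.1 309.3 309.7] [176. 170. 164. 159. 153. 147. 141. 135. 130. 124.]
```

Call:
send_rows:
  motion:
    - {"gripper": 100,"tx": 0,"ty": 3.5,"tz": -0.5,"rx": -1.2,"ry": 0,"rz": 0}
    - {"gripper": 100,"tx": 0,"ty": 4,"tz": 0,"rx": 0,"ry": 0,"rz": 0}
    - {"gripper": 100,"tx": 0,"ty": 4,"tz": 0,"rx": 0,"ry": 0,"rz": 0}
    - {"gripper": 100,"tx": 0,"ty": 3,"tz": 0,"rx": 0,"ry": 0,"rz": 0}
    - {"gripper": 100,"tx": 0,"ty": 1,"tz": 0,"rx": 0,"ry": 0,"rz": 0}
    - {"gripper": 100,"tx": 0,"ty": 0,"tz": 0,"rx": 0,"ry": 0,"rz": 0}
    - {"gripper": 100,"tx": 0,"ty": 0,"tz": 0,"rx": 0,"ry": 0,"rz": 0}

```text
time: 15.6
position: [0.5547, -0.131, 0.2657]
tool_rot: [0.707, 0.008, -0.707, 0.007]
force: [-0.1, 0.1, 0.3]
width: 0.0851
```

```bash
python3 -c "
from h import *
plan([.556,-.14,.03])"
```

```text
t 15.6 pos [ 0.5547 -0.131   0.2657] shift cm [23.57  0.95 -0.11] turn [ 1.17 -0.    0.11]
[[ 0.     0.02  -1.   ]
 [ 0.002 -1.    -0.02 ]
 [-1.    -0.002 -0.   ]] F [-0.11  0.08  0.34] w 0.08513254607116537
```

Call:
send_rows:
  motion:
    - {"gripper": 100,"tx": 4,"ty": 0.9,"tz": -0.5,"rx": 1.1,"ry": 0,"rz": 0}
    - {"gripper": 100,"tx": 4.5,"ty": 0,"tz": 0,"rx": 0,"ry": 0,"rz": 0}
    - {"gripper": 100,"tx": 4.5,"ty": 0,"tz": 0,"rx": 0,"ry": 0,"rz": 0}
    - {"gripper": 100,"tx": 4,"ty": 0,"tz": 0,"rx": 0,"ry": 0,"rz": 0}
    - {"gripper": 100,"tx": 2,"ty": 0,"tz": 0,"rx": 0,"ry": 0,"rz": 0}
    - {"gripper": 100,"tx": 1,"ty": 0,"tz": 0,"rx": 0,"ry": 0,"rz": 0}
    - {"gripper": 100,"tx": 0,"ty": 0,"tz": 0,"rx": 0,"ry": 0,"rz": 0}

```text
time: 16.3
position: [0.5667, -0.1201, 0.0629]
tool_rot: [0.711, 0.012, -0.703, 0.005]
force: [-0.5, -0.8, 0.6]
width: 0.0859
```

```bash
python3 -c "
from h import *
plan([.552,-.14,-.0075])"
```

```text
t 16.3 pos [ 0.5667 -0.1201  0.0629] shift cm [7.01 2.02 1.59] turn [ 1.42 -0.59  0.56]
[[ 0.01   0.025 -1.   ]
 [ 0.01  -1.    -0.025]
 [-1.    -0.01  -0.01 ]] F [-0.54 -0.75  0.55] w 0.08590883942783101
```

Call:
send_rows:
  motion:
    - {"gripper": 100,"tx": 0,"ty": 1,"tz": 0.5,"rx": 1.4,"ry": -0.6,"rz": 0.5}
    - {"gripper": 100,"tx": 0,"ty": 1,"tz": 0.3,"rx": 0,"ry": 0,"rz": 0}
    - {"gripper": 100,"tx": 0,"ty": 0,"tz": 0,"rx": 0,"ry": 0,"rz": 0}

```text
time: 16.6
position: [0.561, -0.1404, 0.0662]
tool_rot: [0.709, 0.0, -0.705, 0.001]
force: [-0.1, -0.1, -0.2]
width: 0.0853
```

```bash
python3 -c "
from h import *
plan([.552,-.14,-.0075])"
```

```text
t 16.6 pos [ 0.561  -0.1404  0.0662] shift cm [ 7.36 -0.04  0.94] turn [ 0.06 -0.27 -0.03]
[[ 0.005  0.001 -1.   ]
 [-0.001 -1.    -0.001]
 [-1.     0.001 -0.005]] F [-0.13 -0.07 -0.21] w 0.08525707225980243
```

Call:
send_rows:
  motion:
    - {"gripper": 100,"tx": 1.5,"ty": 0,"tz": 0.2,"rx": 0,"ry": -0.3,"rz": 0}
    - {"gripper": 100,"tx": 1.5,"ty": 0,"tz": 0,"rx": 0,"ry": 0,"rz": 0}
    - {"gripper": 100,"tx": 1.5,"ty": 0,"tz": 0,"rx": 0,"ry": 0,"rz": 0}
    - {"gripper": 100,"tx": 1,"ty": 0,"tz": 0,"rx": 0,"ry": 0,"rz": 0}
    - {"gripper": 100,"tx": 0.7,"ty": 0,"tz": 0,"rx": 0,"ry": 0,"rz": 0}
    - {"gripper": 100,"tx": 0.5,"ty": 0,"tz": 0,"rx": 0,"ry": 0,"rz": 0}
    - {"gripper": 100,"tx": 0,"ty": 0,"tz": 0,"rx": 0,"ry": 0,"rz": 0}

```text
time: 17.3
position: [0.5606, -0.1428, -0.0027]
tool_rot: [0.709, -0.002, -0.705, -0.0]
force: [-0.2, -0.5, -0.0]
width: 0.0855
```

```bash
python3 -c "
from h import *
plan([.5222,-.14,-.0075])"
```

```text
t 17.3 pos [ 0.5606 -0.1428 -0.0027] shift cm [ 0.46 -0.27  3.85] turn [-0.16 -0.29 -0.13]
[[ 0.005 -0.003 -1.   ]
 [-0.002 -1.     0.003]
 [-1.     0.002 -0.005]] F [-0.16 -0.48 -0.05] w 0.08547238794103199
```

Down 5 mm, level, then push to TCP x ≈ 0.522.

Call:
send_rows:
  motion:
    - {"gripper": 100,"tx": 0.5,"ty": -0.2,"tz": 0.5,"rx": -0.1,"ry": -0.3,"rz": -0.1}
    - {"gripper": 100,"tx": 0,"ty": 0,"tz": 0.8,"rx": 0,"ry": 0,"rz": 0}
    - {"gripper": 100,"tx": 0,"ty": 0,"tz": 0.6,"rx": 0,"ry": 0,"rz": 0}
    - {"gripper": 100,"tx": 0,"ty": 0,"tz": 0.3,"rx": 0,"ry": 0,"rz": 0}
    - {"gripper": 100,"tx": 0,"ty": 0,"tz": 0.3,"rx": 0,"ry": 0,"rz": 0}
    - {"gripper": 100,"tx": 0,"ty": 0,"tz": 0.2,"rx": 0,"ry": 0,"rz": 0}
    - {"gripper": 100,"tx": 0,"ty": 0,"tz": 0.2,"rx": 0,"ry": 0,"rz": 0}
    - {"gripper": 100,"tx": 0,"ty": 0,"tz": 0,"rx": 0,"ry": 0,"rz": 0}

```text
time: 18.1
position: [0.53, -0.1409, -0.0063]
tool_rot: [0.708, -0.001, -0.706, 0.0]
force: [-0.0, 0.6, -0.5]
width: 0.0853
```

```bash
python3 -c "
from h import *
plan([.5222,-.14,-.0075])"
```

```text
t 18.1 pos [ 0.53   -0.1409 -0.0063] shift cm [ 0.12 -0.09  0.78] turn [-0.06 -0.14 -0.06]
[[ 0.003 -0.001 -1.   ]
 [-0.001 -1.     0.001]
 [-1.     0.001 -0.003]] F [-0.    0.65 -0.55] w 0.08529960025234479
```

Call:
send_rows:
  motion:
    - {"gripper": 100,"tx": 0.15,"ty": 0,"tz": 0.1,"rx": 0,"ry": 0,"rz": 0}
    - {"gripper": 100,"tx": 0,"ty": 0,"tz": 0.2,"rx": 0,"ry": 0,"rz": 0}
    - {"gripper": 100,"tx": 0,"ty": 0,"tz": 0.2,"rx": 0,"ry": 0,"rz": 0}
    - {"gripper": 100,"tx": 0,"ty": 0,"tz": 0.15,"rx": 0,"ry": 0,"rz": 0}
    - {"gripper": 100,"tx": 0,"ty": 0,"tz": 0.1,"rx": 0,"ry": 0,"rz": 0}
    - {"gripper": 100,"tx": 0,"ty": 0,"tz": 0,"rx": 0,"ry": 0,"rz": 0}

```text
time: 18.7
position: [0.5238, -0.1408, -0.0077]
tool_rot: [0.709, -0.001, -0.705, 0.0]
force: [0.6, -0.4, -0.2]
width: 0.0854
```

```bash
cat > rel.py <<'E'
from m import *
import sys
def low(f,us,p0,p1):
    "lowest edge of the near face: last row where brightness exceeds dark drawer level by 15"
    g=cv2.resize(ld(f)[0].astype(np.float32).mean(-1),None,fx=1,fy=1); o=[]
    for u in us:
        v=p0[1]+(p1[1]-p0[1])*(u-p0[0])/(p1[0]-p0[0]); a=int(v)-6; c=g[a:a+14,u]; 
        i=next(j for j in range(4,13) if c[j]<55); r=a+i-1+(c[i-1]-55)/(c[i-1]-c[i]); o.append(at(f,u,r,0))
    return np.array(o)
def rel(s,t):
    line('scene nb',low(s,range(366,394,2),(360.0,251.3),(398.2,233.0)),'x')
    line('scene calc',low(s,range(280,300),(276.6,290.3),(301.5,279.3)),'x')
    line('top nb far',cross(t,.01,'v',range(320,345),195,214,1),'x')
    X=cloud(t)
    for n,us in(('calc',range(235,250)),('nb',range(320,350))):
        print(n,[int(max([v for v in range(262,280) if X[v,u,2]>-.03],default=0)) for u in us])
    G=ld(t)[0].astype(int)
    print('calc prof',G[266:278,235:250].mean((1)).round(0).tolist()); print('nb prof',G[264:278,322:334].mean((1)).round(0).tolist())
E
python3 - <<'E'
from rel import *
grab('scene','s10.png');grab('top','t10.png')
rel('s6.png','t6.png');print();rel('s10.png','t10.png')
E
```

```text
scene nb slope 0.0017 at mid 0.3031 mid -0.143 res 0.0004 n 14
scene calc slope -0.0152 at mid 0.3021 mid 0.155 res 0.0004 n 20
top nb far slope -0.0001 at mid 0.5158 mid -0.132 res 0.0001 n 25
calc [272, 272, 272, 272, 272, 272, 272, 272, 272, 272, 272, 272, 272, 272, 278]
nb [270, 270, 270, 270, 270, 270, 270, 270, 270, 270, 270, 270, 270, 270, 270, 270, 270, 270, 270, 270, 270, 270, 270, 270, 270, 270, 270, 270, 270, 270]
calc prof [[109.0, 101.0, 90.0], [140.0, 130.0, 115.0], [147.0, 138.0, 122.0], [148.0, 138.0, 123.0], [145.0, 135.0, 120.0], [130.0, 121.0, 106.0], [114.0, 96.0, 74.0], [148.0, 116.0, 76.0], [161.0, 126.0, 82.0], [162.0, 127.0, 83.0], [161.0, 127.0, 83.0], [161.0, 127.0, 83.0]]
nb prof [[240.0, 221.0, 168.0], [243.0, 224.0, 171.0], [243.0, 224.0, 170.0], [241.0, 220.0, 165.0], [235.0, 210.0, 155.0], [226.0, 196.0, 144.0], [212.0, 178.0, 129.0], [194.0, 160.0, 111.0], [187.0, 153.0, 105.0], [186.0, 154.0, 104.0], [187.0, 153.0, 105.0], [187.0, 153.0, 104.0], [188.0, 154.0, 105.0], [187.0, 153.0, 105.0]]

scene nb slope -0.0056 at mid 0.2989 mid -0.139 res 0.0004 n
[... 277 characters left out ...]
, 272, 272, 272, 272, 272, 272, 272, 272, 272, 272, 272, 272, 272, 272, 272, 272, 272, 272]
calc prof [[111.0, 104.0, 93.0], [143.0, 133.0, 118.0], [151.0, 141.0, 125.0], [150.0, 140.0, 125.0], [148.0, 138.0, 123.0], [132.0, 122.0, 108.0], [116.0, 98.0, 76.0], [151.0, 119.0, 78.0], [164.0, 128.0, 84.0], [164.0, 129.0, 84.0], [164.0, 129.0, 84.0], [164.0, 129.0, 84.0]]
nb prof [[200.0, 174.0, 130.0], [200.0, 174.0, 130.0], [200.0, 173.0, 129.0], [200.0, 173.0, 129.0], [200.0, 173.0, 128.0], [196.0, 170.0, 125.0], [188.0, 161.0, 119.0], [168.0, 141.0, 103.0], [147.0, 122.0, 87.0], [177.0, 146.0, 100.0], [190.0, 156.0, 106.0], [191.0, 156.0, 107.0], [190.0, 156.0, 107.0], [191.0, 157.0, 107.0]]
```

In the top view both near ends now have the same sub-pixel edge profile, with the dark rim at row 272 and floor from row 273. I'll back off and move clear.

Call:
send_rows:
  motion:
    - {"gripper": 100,"tx": 0,"ty": 0,"tz": -0.5,"rx": 0,"ry": 0,"rz": 0}
    - {"gripper": 100,"tx": 0,"ty": 0,"tz": -1.5,"rx": 0,"ry": 0,"rz": 0}
    - {"gripper": 100,"tx": -2,"ty": 0,"tz": -0.5,"rx": 0,"ry": 0,"rz": 0}
    - {"gripper": 100,"tx": -5,"ty": 0,"tz": 0,"rx": 0,"ry": 0,"rz": 0}
    - {"gripper": 100,"tx": -5,"ty": 0,"tz": 0,"rx": 0,"ry": 0,"rz": 0}
    - {"gripper": 100,"tx": -5,"ty": 0,"tz": 0,"rx": 0,"ry": 0,"rz": 0}
    - {"gripper": 100,"tx": -5,"ty": 0,"tz": 0,"rx": 0,"ry": 0,"rz": 0}
    - {"gripper": 100,"tx": -3,"ty": 0,"tz": 0,"rx": 0,"ry": 0,"rz": 0}
    - {"gripper": 100,"tx": 0,"ty": 0,"tz": 0,"rx": 0,"ry": 0,"rz": 0}

```text
time: 19.7
position: [0.5491, -0.14, 0.2493]
tool_rot: [-0.707, -0.0, 0.708, 0.0]
force: [0.7, 0.7, -1.3]
width: 0.0852
```

Call:
send_rows:
  motion:
    - {"gripper": 100,"tx": 0,"ty": 4,"tz": 0,"rx": 0,"ry": 0,"rz": 0}
    - {"gripper": 100,"tx": 0,"ty": 4,"tz": 0,"rx": 0,"ry": 0,"rz": 0}
    - {"gripper": 100,"tx": 0,"ty": 4,"tz": 0,"rx": 0,"ry": 0,"rz": 0}
    - {"gripper": 100,"tx": 0,"ty": 4,"tz": 0,"rx": 0,"ry": 0,"rz": 0}
    - {"gripper": 100,"tx": 0,"ty": 4,"tz": 0,"rx": 0,"ry": 0,"rz": 0}
    - {"gripper": 100,"tx": 0,"ty": 4,"tz": 0,"rx": 0,"ry": 0,"rz": 0}
    - {"gripper": 100,"tx": 0,"ty": 0,"tz": 0,"rx": 0,"ry": 0,"rz": 0}
    - {"gripper": 100,"tx": 0,"ty": 0,"tz": 0,"rx": 0,"ry": 0,"rz": 0}

```text
time: 20.5
position: [0.5485, -0.385, 0.2421]
tool_rot: [-0.703, -0.005, 0.711, -0.0]
force: [0.0, 0.9, -0.2]
width: 0.0853
```

Run:
```python
from rel import *
grab('scene','s11.png');grab('top','t11.png');rel('s11.png','t11.png')
f='t11.png'
line('nb right',cross(f,.01,'h',range(222,264),352,372,-1),'y')
line('nb left',cross(f,.01,'h',range(222,264),305,325,1),'y')
a,b=ld('top0.png')[0].astype(int),ld(f)[0].astype(int);dd=np.abs(a-b).max(-1)>60
for n,(u0,u1,v0,v1) in dict(book=(340,420,40,142),router=(225,338,40,185),calc=(225,258,228,276),mugpot=(130,205,215,265),stap=(398,420,198,250),pad=(388,422,160,195)).items(): print(n,dd[v0:v1,u0:u1].sum(),end=' ')
c=np.vstack([cv2.resize(cv2.imread('pics/s11.png')[180:300,225:425],(620,372)),cv2.resize(cv2.imread('pics/t11.png')[190:285,215:425],(620,280))[:225]])
cv2.imwrite('pics/v11.png',c)
```

```text
scene nb slope -0.0060 at mid 0.2989 mid -0.139 res 0.0004 n 14
scene calc slope -0.0151 at mid 0.3022 mid 0.154 res 0.0004 n 20
top nb far slope 0.0001 at mid 0.5122 mid -0.132 res 0.0000 n 25
calc [272, 272, 272, 272, 272, 272, 272, 272, 272, 272, 272, 272, 272, 272, 272]
nb [272, 272, 272, 272, 272, 272, 272, 272, 272, 272, 272, 272, 272, 272, 275, 272, 272, 278, 272, 272, 272, 272, 272, 272, 272, 272, 272, 272, 272, 272]
calc prof [[108.0, 101.0, 90.0], [139.0, 130.0, 116.0], [147.0, 138.0, 122.0], [147.0, 137.0, 121.0], [144.0, 134.0, 119.0], [129.0, 119.0, 105.0], [114.0, 96.0, 74.0], [147.0, 115.0, 76.0], [160.0, 125.0, 82.0], [160.0, 126.0, 82.0], [160.0, 126.0, 82.0], [160.0, 126.0, 82.0]]
nb prof [[251.0, 235.0, 181.0], [251.0, 235.0, 181.0], [251.0, 234.0, 181.0], [250.0, 234.0, 180.0], [249.0, 231.0, 176.0], [244.0, 222.0, 166.0], [233.0, 205.0, 150.0], [207.0, 174.0, 128.0], [161.0, 135.0, 96.0], [176.0, 144.0, 99.0], [185.0, 152.0, 104.0], [186.0, 152.0, 103.0], [186.0, 153.0, 104.0], [186.0, 153.0, 104.0]]
nb right slope -0.0097 at mid -0.2209 mid 0.394 res 0.0001 n 42
nb left slope -0.0084 at mid -0.0731 mid 0.393 res 0.0003 n 42
book 0 router 468 calc 0 mugpot 0 stap 0 pad 0
```

Run:
```python
from rel import *
for f in('top0.png','t6.png','t11.png'):
    p=ld(f)[0].astype(int);b=(p[...,2]>p[...,0]-5)&(p.sum(-1)>150);b[:195]=0;b[262:]=0;b[:,:308]=0;b[:,362:]=0
    v,u=np.nonzero(b);print(f,len(u),at(f,u.mean(),v.mean(),.02).round(3))
p=ld('t11.png')[0].astype(int);d=np.abs(ld('top0.png')[0].astype(int)-p).max(-1)>60;print('router w/o notebook area',d[40:185,225:300].sum(),d[40:160,225:338].sum())
print(arm.sense()['time'],arm.job_done())
```

```text
top0.png 38 [ 0.505 -0.159  0.02 ]
t6.png 453 [ 0.437 -0.21   0.02 ]
t11.png 38 [ 0.391 -0.179  0.02 ]
router w/o notebook area 0 0
the job is handed in; nothing more can be done
20.6 None
```

I pushed the notebook's far face with both open fingers until it lay square to the edge, level with the calculator's end. The arm then backed off and lifted clear, and I handed the job in at 20.6 s.

**Last checks that agreed:**
- **Overhang:** in the top camera the near ends of the notebook and calculator fall on the same pixel row (272), with matching edge profiles.
- **Square to the edge:** the notebook's far edge has a slope of about 0.000 rad. Its side edges read about −0.009 rad in the top camera; before the last 4 mm push, the wrist camera read −0.001 to −0.002.
- **Eraser:** it is still on the notebook and moved along with it.
- **Everything else:** the calculator, stapler, sticky pad, mug, pen pot, book and router show no change in the top view.

**What disagreed or went wrong:**
- **Scene camera:** it puts the notebook about 3 mm farther out than the calculator. I put this down to the calculator's rounded lower rim and kept the top-camera result.
- **Wrist camera:** before the last push, its readings suggested a further 3 to 6 mm. I pushed 4 mm. The true mismatch is therefore perhaps 1 to 3 mm.
- **First push missed:** the open fingertips stood higher than I had assumed and passed just above the notebook without moving it.
- **Router touched:** just before that push, a finger touched something with about 2 N, most likely the router's rim. The router did not move.
- **Final picture not viewed:** the 12-picture viewing limit was reached, so the last state was checked by numbers only.

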